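# Snap the bearing cap into the banding wheel

### The arm

A 7-joint arm with a two-finger parallel gripper is mounted at the origin on the work surface. World frame = base frame: x ahead of the robot, y to its left, z up, the work surface at z = 0. Lengths are in m, angles in rad, forces in N, time in s.
With the tool pointing down it reaches from about 0.35 to 0.9 m from the base axis. Payload 7.2 kg.
Tool frame: the origin (TCP) lies on the mounting face of the last link; the fingertips stand 173 mm ahead of it and the grasp point (between the pads) lies 155 mm ahead of it (manip.nose_length is the distance from the TCP to the fingertips, in m); x points along the fingers, z is the direction in which the jaws open and shut, and the axes are right-handed (so a half turn about x gives the same grasp; the last joint's range is limited). The gripper opens to 85 mm and grips with 20 to 120 N. Pads are 22 mm wide; open, the fingers measure 114 mm over their backs; the gripper's body (76 mm by 85 mm) begins 54 mm behind the grasp point. The pads swing forward as they close: fully open they stand 13 mm farther back than shut.
Start: joints at [-1.248, 0.411, -0.013, 1.596, 0.006, 1.134, -0.082], TCP at [0.238, 0.578, 0.405] pointing down, gripper open.
Joint ranges: [-2.95, 2.95], [-0.29, 1.99], [-1.47, 1.44], [0.14, 2.54], [-1.03, 4.17], [0.13, 1.85], [-2.86, 2.86]. Speed limits (rad/s): [2.39, 2.39, 3.01, 3.01, 3.14, 3.14, 3.14].

### API

Orientations are given as a rotation vector (axis times angle).
In Python, from cell import manip gives the robot as it stands.
- The arm moves only by the tool apply_moves, never from a script. Its argument "commands" is a list of rows, each an object of numbers: "fingers": the closure, from -1 (fully open) to 1 (shut); "tx", "ty", "tz": the shift along the world's x, y, z in units of 25 mm (1.0 is 25 mm); "ax", "ay", "az": the turn, a rotation vector about the world's x, y, z in units of 6 degrees (1.0 is 6 degrees). A call has 1 to 20 rows; each row is the pose to reach, as a shift and turn from the pose commanded when the call began; what a row does not reach only later rows make up. A row lasts 1/10 s, in which the tool goes at most 50 mm and 8.59 degrees, less where a joint would pass 70% of its speed; a pose out of reach is approached as far as the arm can. A call with a gripper value outside its range is refused whole. The fingers move at their own pace and stop on an object; "force" is the grip in N (left out, the last holds). Time passes only in rows, so rows that repeat a pose let the fingers close. It gives the time, the measured TCP pose, the force and the opening at its end, in the units of the state.
- manip.observe(): the state, without advancing time (a new reading comes with each control period).
- manip.get_image(name): name is "side" or "top" or "wrist"; returns the picture (480x640x3 uint8, red, green, blue); there is no depth.
- manip.camera_model(name): a dict with "intrinsics" (3x3 intrinsics, pixels), "R" (3x3) and "t" (3): a world point X has camera coordinates R X + t. Camera axes: x right, y down, z forward; pixel columns grow to the right and rows downward; lengths in m; the calibration is good to about 2 mm. The wrist camera is an equidistant fisheye: a pixel r from the principal point sees the ray r / f radians off the axis. A picture is of the moment at which its call begins: read the wrist's pose just before it. camera_model takes no time and is no camera call; for the wrist camera it gives the pose at the moment of the call.
- manip.hand_in(): hands the job in, once; it reports no verdict.
The state is a dict: "clock": time; "joint_pos": joint angles; "qvel": joint speeds; "effort": joint torques, N m; "position": TCP position; "orientation": TCP orientation; "contact_force": force on the tool from outside, world axes, zero at the start; "ft_torque": the same for the moment, N m; "finger_gap": opening from 0.0 (shut) to 1.0 (fully open).
Only numpy, scipy, OpenCV 4.12 (cv2) and the standard library are available. Lean on these libraries where they do the work, as an engineer would, in place of code of your own. Each camera call takes 0.05 s, during which the arm holds its last target.

### The job

The bearing cap of the potter's banding wheel has been left off. Set the cap, stem down, in the recess at the middle of the wheel and let go; then take the wooden pusher and press the cap straight down with it, not with the fingers, until the cap snaps fully home with its head flat on the wheel. Finally stand the pusher upright on the bench top again, and leave everything else standing where it is.

Things in the scene. Friction and masses are not known exactly. Their poses are not given: they have to be found in the camera images.
- wheel: Banding wheel (low potter's turntable), fixed to the bench, its head does not turn: aluminium disc 220 mm across and 14 mm thick with fine concentric grooves, flat top 60 mm above the bench, on a dark foot 150 mm across. Origin on the bench under its centre, z up; its yaw is of no importance.
- recess (a point): Centre of the mouth of the round recess in the middle of the wheel's top face (60 mm above the bench). The bore is 42 mm across and 26 mm deep; six sprung steel balls stand out into it 3.7 mm below the mouth and leave 33 mm between them. z up.
- cap: Loose mushroom-shaped bearing cap, grey plastic, 32 mm high, about 50 g, standing on its stem on the bench. Flat round head 50 mm across and 12 mm thick (20 to 32 mm above the origin). Stem: end 31 mm across and 6 mm long, cone to a bead 40 mm across at 11 to 12 mm, neck 34 mm across. Origin: centre of the stem's underside; z up through the head.
- cap_rim (a point): Centre of the underside of the cap's head, 20 mm above the cap's origin. Set in the recess and let go, the cap stands on the balls with this point about 10 mm above the wheel's face. A straight push of 9 to 13 N drives its bead past the balls, about 5 mm before home; then it snaps down and stays. Home: this point at the recess mouth, head flat on the face, its top 12 mm above it.
- pusher: Loose wooden pusher standing upright on the bench: a turned tool 110 mm high, about 120 g, with a flat round foot 44 mm across and 16 mm thick, tapering (16 to 28 mm) to a plain round handle 24 mm across from 28 mm to the top. Origin: centre of the foot's underside; z up along the handle.
- jar: Bystander: closed glaze jar, 54 mm across, 75 mm high, standing on the bench. Origin: centre of its underside.
- stamp: Bystander: small fired-clay stamp with a knob, 38 mm across the foot, 54 mm high, standing on the bench. Origin: centre of its underside.
- pot_lid: Bystander: white glazed pot lid with a knob, 72 mm across, 30 mm high, lying on the bench. Origin: centre of its underside.
Things that resemble listed ones, but are neither listed nor needed, are in the scene too. Leave any turquoise look-alike of the cap alone.

How it is judged:
On the way, in this order (a step that is already met when the one before it is completed fails the run):
1. the cap stands upright in the recess, resting on the catches and let go (horizontal distance between cap_rim and recess below 0.004 m and z of cap_rim in the frame of recess between 0.006 and 0.013 m and angle between cap's own z axis and vertical below 0.2 rad and contact force between the fingers and cap below 0.1 N), for 0.2 s.
2. the pusher presses on the cap while it is not yet home, fingers off the cap (contact force between pusher and cap above 3 N and z of cap_rim in the frame of recess above 0.003 m and horizontal distance between cap_rim and recess below 0.004 m and contact force between the fingers and cap below 0.1 N).
3. the cap has snapped home (z of cap_rim in the frame of recess below 0.0015 m and horizontal distance between cap_rim and recess below 0.0025 m and angle between cap's own z axis and vertical below 0.05 rad), for 0.1 s.
At the end, for the whole second after the job is handed in: The cap is home in the recess: the underside of its head within 1.5 mm of the wheel's face, centred within 2.5 mm and level within 0.05 rad; the pusher stands upright (within 0.08 rad) on the bench top itself (foot within 5 mm of it), let go and at rest (all of step 3 and height (world z) of pusher between -0.005 and 0.005 m and angle between pusher's own z axis and vertical below 0.08 rad and linear speed of each of pusher, cap below 0.02 m/s); the robot touches nothing.
It fails at once if the cap is pressed past the catches with the fingers (contact force between the fingers and cap above 1 N and z of cap_rim in the frame of recess below 0.006 m and horizontal distance between cap_rim and recess below 0.006 m).
It fails at once if a bystander (jar, stamp or pot lid) is shoved by more than 30 mm or knocked over (distance of any of jar, stamp, pot_lid from where it was at the start of the episode above 0.03 m or angle between any of jar, stamp, pot_lid's own z axis and vertical above 0.5 rad).
It also fails if it takes over 61 s, if anything falls off the work surface, if the arm or the gripper's body presses on something with over 40 N, if the wrist force passes 120 N, or if a joint passes its speed limit or range.

## Working session

There is one attempt and no reset: what is moved stays moved. The work goes in short steps, Python scripts to look and compute and a tool call to move; the robot and the scene stay as the last step left them, time stands still between calls to the robot, and variables do not carry over. Pictures are saved under pics/ and viewed, and the job is handed in when it is done.

Besides the shell and the picture viewer there is one more tool, called after ">>>" by a JSON object that holds its "method" and its "body", one argument or row to a line. apply_moves: Moves the arm, as the interface text tells. Its arguments: {"type":"object","properties":{"commands":{"type":"array"},"force":{"type":"number"}},"required":["commands"]}

```bash
ls; mkdir -p pics; python3 - <<'E'
from cell import manip
import cv2,numpy as np
s=manip.observe(); print(s)
for n in ["side","top","wrist"]:
    m=manip.camera_model(n); print(n,m)
    cv2.imwrite(f"pics/{n}0.png",manip.get_image(n)[:,:,::-1])
E
```

```text
pics
{'clock': 0.0, 'joint_pos': array([-1.24818251,  0.41191741, -0.01271342,  1.59704878,  0.00558516,
        1.13429134, -0.08221577]), 'qvel': array([-1.35849236e-04, -1.28222656e-03,  9.69484597e-04, -7.88487283e-05,
       -3.43029008e-04,  5.79407389e-04, -2.53747619e-04]), 'effort': array([-1.02185695e-05, -6.00624490e+01,  6.82140067e-01, -2.99403119e+01,
        1.37950995e-02,  1.04839518e-02,  1.32885685e-05]), 'position': array([0.23802344, 0.57766879, 0.40383998]), 'orientation': array([-0.9176733 ,  1.37044032,  0.91604309]), 'contact_force': array([0.22293927, 0.78687621, 0.33402316]), 'ft_torque': array([-0.00885421,  0.00064056,  0.02470675]), 'finger_gap': 0.999277405560293}
side {'intrinsics': array([[470.46561201,   0.        , 313.36922663],
       [  0.        , 470.46561201, 233.75974283],
       [  0.        ,   0.        ,   1.        ]]), 'R': array([[-0.99973162, -0.02076389, -0.01027355],
       [-0.00897253,  0.75590061, -0.6546249 ],
       [ 0.02135834, -0.65435703, -0.75588405]]), 't': array([ 0.53521534, -0.00371763,  1.21815488])}
top {'intrinsics': array([[539.83104974,   0.        , 319.2046416 ],
       [  0.        , 539.83104974, 234.37379532],
       [  0.        ,   0.        ,   1.        ]]), 'R': array([[ 0.00753262, -0.99940867,  0.03354963],
       [-0.99794629, -0.0096474 , -0.06332555],
       [ 0.06361177, -0.03300372, -0.99742884]]), 't': array([0.03750005, 0.53267336, 1.04874125])}
wrist {'intrinsics': array([[371.64829954,   0.        , 326.45950194],
       [  0.        , 371.64829954, 241.2218844 ],
       [  0.        ,   0.        ,   1.        ]]), 'R': array([[ 3.80352838e-01,  9.24841172e-01, -7.25034607e-04],
       [ 8.79504554e-01, -3.61464905e-01,  3.09539760e-01],
       [ 2.86013040e-01, -1.18371997e-01, -9.50886224e-01]]), 't': array([-0.62449302, -0.04101977,  0.37974756])}
```

View pics/top0.png

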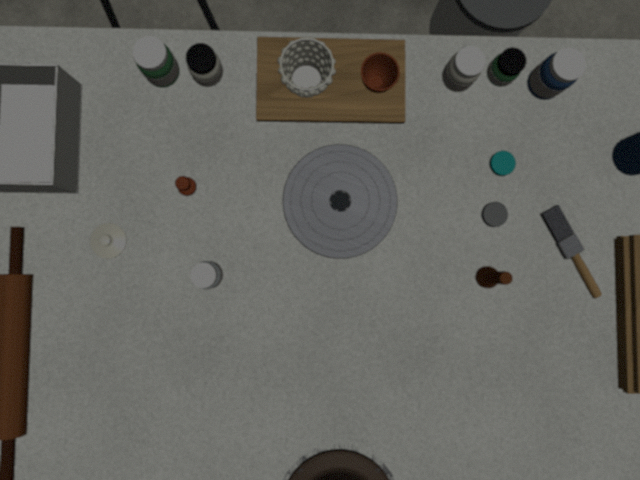

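View pics/side0.png

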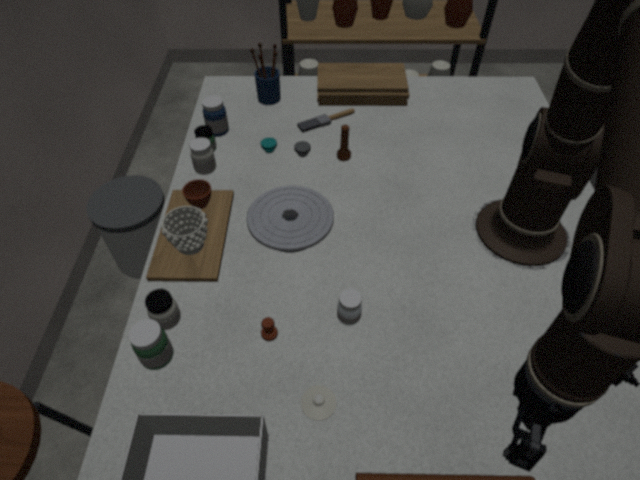

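View pics/wrist0.png

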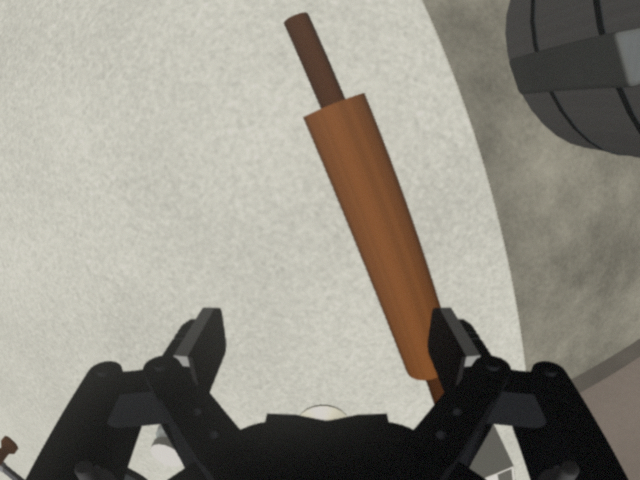

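Top view: the wheel is at about (340,201) with its recess in the middle. Two mushroom caps are candidates: turquoise (502,163) and grey (494,214). The task says the cap is grey, so I take the one at (494,214). The pusher is at (487,277), with its handle top near (505,278). The jar is at (206,275), the stamp at (186,186) and the lid at (107,241). Next I'll enlarge to confirm.

```bash
python3 - <<'E'
import cv2,numpy as np
t=cv2.imread("pics/top0.png"); s=cv2.imread("pics/side0.png")
def c(im,x,y,w,h,k): return cv2.convertScaleAbs(cv2.resize(im[y:y+h,x:x+w],None,fx=k,fy=k,interpolation=cv2.INTER_CUBIC),alpha=1.5)
a=c(t,460,140,80,160,3.75) #300x600
b=c(s,250,115,125,100,4) #500x400
o=np.zeros((600,800,3),np.uint8); o[:,:300]=a; o[:400,300:]=b
cv2.imwrite("pics/crop1.png",o)
cv2.imwrite("pics/crop2.png",np.vstack([c(t,275,135,130,130,4.6)]))
E
```

```text
(no output)
```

View pics/crop1.png

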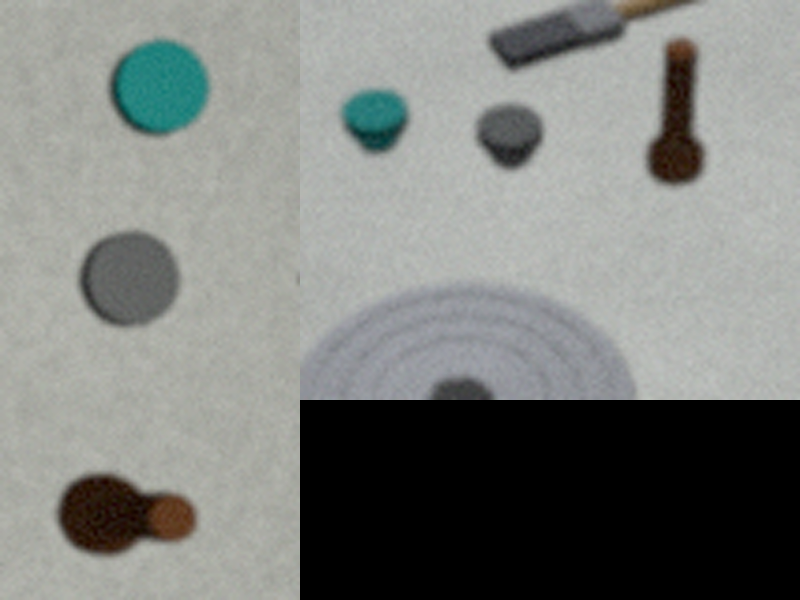

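View pics/crop2.png

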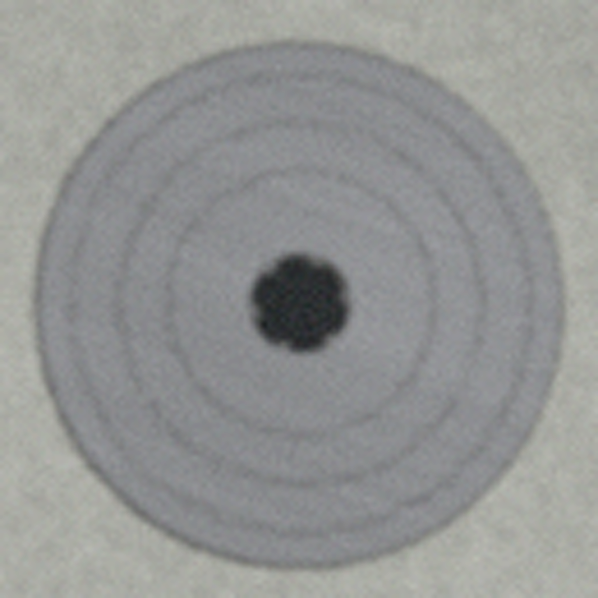

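```bash
cat > h.py <<'E'
import numpy as np
from cell import manip
def plane(n,u,v,z,m=None):
    m=m or manip.camera_model(n);K=m["intrinsics"];R=m["R"];t=m["t"]
    x=(u-K[0,2])/K[0,0];y=(v-K[1,2])/K[1,1]
    if n=="wrist":
        r=np.hypot(x,y); s=np.sin(r)/r if r>1e-9 else 1; d=np.array([x*s,y*s,np.cos(r)])
    else: d=np.array([x,y,1.])
    d=R.T@d; c=-R.T@t
    return c+d*(z-c[2])/d[2]
def proj(n,X,m=None):
    m=m or manip.camera_model(n);K=m["intrinsics"];p=m["R"]@np.asarray(X)+m["t"]
    if n=="wrist":
        r=np.hypot(p[0],p[1]); th=np.arctan2(r,p[2]); q=p[:2]/r*th
    else: q=p[:2]/p[2]
    return q*K[0,0]+K[:2,2]
E
python3 - <<'E'
from h import *
print("cap top",plane("top",494.9,213.9,.032)," side",plane("side",302.1,147.1,.032))
print("wheel top",plane("top",340,201,.06),"side",plane("side",290.5,216,.06))
print("push foot",plane("top",487.3,276.9,.016),"tip",plane("top",505.7,278,.11),"side tip",plane("side",345.3,126.8,.11))
print("turq",plane("top",502,163,.032))
for p in [(206,275,.075),(186,186,.054),(107,241,.03)]: print(plane("top",*p))
E
```

```text
cap top [ 0.57508634 -0.30337783  0.032     ]  side [ 0.57496662 -0.30276324  0.032     ]
wheel top [0.59351102 0.00444342 0.06      ] side [0.59212641 0.00486618 0.06      ]
push foot [ 0.45102666 -0.29226908  0.016     ] tip [ 0.45047696 -0.29323723  0.11      ] side tip [ 0.44949158 -0.29724226  0.11      ]
turq [ 0.67663583 -0.3189701   0.032     ]
[0.45158807 0.25208404 0.075     ]
[0.61946442 0.2969477  0.054     ]
[0.51476262 0.45017371 0.03      ]
```

```bash
python3 - <<'E'
from h import *
from scipy.spatial.transform import Rotation as Ro
s=manip.observe(); R=Ro.from_rotvec(s["orientation"]).as_matrix(); print(R.round(3), manip.nose_length, s["clock"])
for sg in (1,-1):
    z=np.array([0,sg,0.]);x=np.array([0,0,-1.]);T=np.c_[x,np.cross(z,x),z]
    print(sg,(Ro.from_matrix(T@R.T).as_rotvec(degrees=True)/6).round(3))
for sg in (1,-1):
    z=np.array([sg,0,0.]);x=np.array([0,0,-1.]);T=np.c_[x,np.cross(z,x),z]
    print('x',sg,(Ro.from_matrix(T@R.T).as_rotvec(degrees=True)/6).round(3))
print((np.array([.575,-.303,.29])-s["position"])/.025)
E
```

```text
[[-0.    -0.925  0.381]
 [-0.001  0.381  0.925]
 [-1.    -0.    -0.001]] 0.1734 0.15
1 [ 1.200e-02 -2.000e-03  3.732e+00]
-1 [-2.0000e-03 -1.6000e-02 -2.6268e+01]
x 1 [ 7.0000e-03 -1.0000e-02 -1.1268e+01]
x -1 [1.1000e-02 8.0000e-03 1.8732e+01]
[ 13.47878136 -35.2287967   -4.56220885]
```

>>> {"method": "apply_moves", "body": {
  "commands": [
    {"fingers": -1,"tx": 1,"ty": -1.4,"tz": 0,"az": 0.3},
    {"fingers": -1,"tx": 2.2,"ty": -3.2,"tz": 0,"az": 0.6},
    {"fingers": -1,"tx": 3.3,"ty": -4.8,"tz": 0,"az": 0.9},
    {"fingers": -1,"tx": 4.4,"ty": -6.4,"tz": 0,"az": 1.2},
    {"fingers": -1,"tx": 5.5,"ty": -8,"tz": 0,"az": 1.5},
    {"fingers": -1,"tx": 6.6,"ty": -9.6,"tz": 0,"az": 1.8},
    {"fingers": -1,"tx": 7.7,"ty": -11.2,"tz": 0,"az": 2.1},
    {"fingers": -1,"tx": 8.8,"ty": -12.9,"tz": 0,"az": 2.4},
    {"fingers": -1,"tx": 9.9,"ty": -14.5,"tz": 0,"az": 2.7},
    {"fingers": -1,"tx": 10.8,"ty": -16.2,"tz": 0,"az": 3},
    {"fingers": -1,"tx": 11.6,"ty": -18,"tz": 0,"az": 3.3},
    {"fingers": -1,"tx": 12.3,"ty": -19.8,"tz": 0,"az": 3.6},
    {"fingers": -1,"tx": 12.8,"ty": -21.6,"tz": 0,"az": 3.73},
    {"fingers": -1,"tx": 13.2,"ty": -23.4,"tz": -0.5,"az": 3.73},
    {"fingers": -1,"tx": 13.48,"ty": -25.2,"tz": -1,"az": 3.73},
    {"fingers": -1,"tx": 13.48,"ty": -27,"tz": -1.5,"az": 3.73},
    {"fingers": -1,"tx": 13.48,"ty": -29,"tz": -2,"az": 3.73},
    {"fingers": -1,"tx": 13.48,"ty": -31,"tz": -2.5,"az": 3.73},
    {"fingers": -1,"tx": 13.48,"ty": -33,"tz": -3,"az": 3.73},
    {"fingers": -1,"tx": 13.48,"ty": -34.4,"tz": -3.5,"az": 3.73}
  ],
  "force": 40
}}

```text
invalid input at $.commands[0]: expected keys fingers, tx, ty, tz, ax, ay, az
```

>>> {"method": "apply_moves", "body": {
  "commands": [
    {"fingers": -1,"tx": 1.1,"ty": -1.6,"tz": 0,"ax": 0,"ay": 0,"az": 0.3},
    {"fingers": -1,"tx": 2.2,"ty": -3.2,"tz": 0,"ax": 0,"ay": 0,"az": 0.6},
    {"fingers": -1,"tx": 3.3,"ty": -4.8,"tz": 0,"ax": 0,"ay": 0,"az": 0.9},
    {"fingers": -1,"tx": 4.4,"ty": -6.4,"tz": 0,"ax": 0,"ay": 0,"az": 1.2},
    {"fingers": -1,"tx": 5.5,"ty": -8,"tz": 0,"ax": 0,"ay": 0,"az": 1.5},
    {"fingers": -1,"tx": 6.6,"ty": -9.6,"tz": 0,"ax": 0,"ay": 0,"az": 1.8},
    {"fingers": -1,"tx": 7.7,"ty": -11.2,"tz": 0,"ax": 0,"ay": 0,"az": 2.1},
    {"fingers": -1,"tx": 8.8,"ty": -12.9,"tz": 0,"ax": 0,"ay": 0,"az": 2.4},
    {"fingers": -1,"tx": 9.9,"ty": -14.5,"tz": 0,"ax": 0,"ay": 0,"az": 2.7},
    {"fingers": -1,"tx": 10.8,"ty": -16.2,"tz": 0,"ax": 0,"ay": 0,"az": 3},
    {"fingers": -1,"tx": 11.6,"ty": -18,"tz": 0,"ax": 0,"ay": 0,"az": 3.3},
    {"fingers": -1,"tx": 12.3,"ty": -19.8,"tz": 0,"ax": 0,"ay": 0,"az": 3.6},
    {"fingers": -1,"tx": 12.8,"ty": -21.6,"tz": 0,"ax": 0,"ay": 0,"az": 3.73},
    {"fingers": -1,"tx": 13.2,"ty": -23.4,"tz": -0.5,"ax": 0,"ay": 0,"az": 3.73},
    {"fingers": -1,"tx": 13.48,"ty": -25.2,"tz": -1,"ax": 0,"ay": 0,"az": 3.73},
    {"fingers": -1,"tx": 13.48,"ty": -27,"tz": -1.5,"ax": 0,"ay": 0,"az": 3.73},
    {"fingers": -1,"tx": 13.48,"ty": -29,"tz": -2,"ax": 0,"ay": 0,"az": 3.73},
    {"fingers": -1,"tx": 13.48,"ty": -31,"tz": -2.5,"ax": 0,"ay": 0,"az": 3.73},
    {"fingers": -1,"tx": 13.48,"ty": -33,"tz": -3,"ax": 0,"ay": 0,"az": 3.73},
    {"fingers": -1,"tx": 13.48,"ty": -34.4,"tz": -3.5,"ax": 0,"ay": 0,"az": 3.73}
  ],
  "force": 40
}}

```text
clock: 2.15
position: [0.5744, -0.2852, 0.3167]
orientation: [-1.209, 1.211, 1.208]
contact_force: [-0.2, 0.1, 0.3]
finger_gap: 0.997
```

```bash
python3 - <<'E'
from h import *
import cv2
for i in range(2):
    s=manip.observe(); m=manip.camera_model("wrist"); im=manip.get_image("wrist")
cv2.imwrite("pics/wrist1.png",im[:,:,::-1])
print(s["position"],s["clock"]);np.savez("m1.npz",R=m["R"],t=m["t"])
print("exp cap top px",proj("wrist",[.575,-.303,.032],m))
E
```

```text
[ 0.5720887  -0.291864    0.31439494] 2.2
exp cap top px [312.78899382 242.39763416]
```

View pics/wrist1.png

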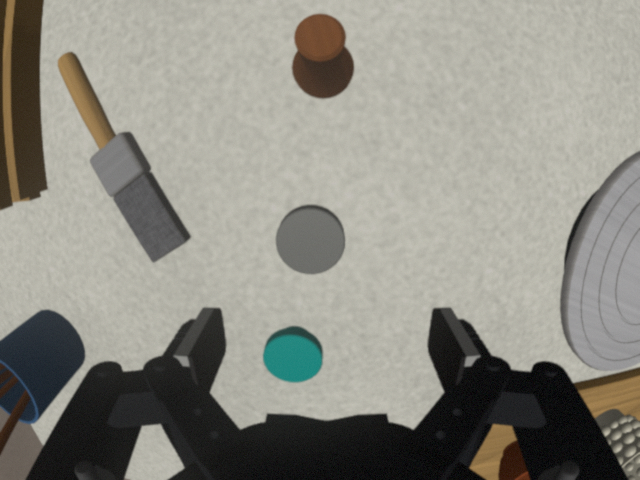

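>>> {"method": "apply_moves", "body": {
  "commands": [
    {"fingers": -1,"tx": 0,"ty": -0.4,"tz": -0.8,"ax": 0,"ay": 0,"az": 0},
    {"fingers": -1,"tx": 0,"ty": -0.84,"tz": -1.6,"ax": 0,"ay": 0,"az": 0},
    {"fingers": -1,"tx": 0,"ty": -0.84,"tz": -2.26,"ax": 0,"ay": 0,"az": 0},
    {"fingers": -1,"tx": 0,"ty": -0.84,"tz": -2.26,"ax": 0,"ay": 0,"az": 0},
    {"fingers": -1,"tx": 0,"ty": -0.84,"tz": -2.26,"ax": 0,"ay": 0,"az": 0},
    {"fingers": -1,"tx": 0,"ty": -0.84,"tz": -2.26,"ax": 0,"ay": 0,"az": 0},
    {"fingers": -1,"tx": 0,"ty": -0.84,"tz": -2.26,"ax": 0,"ay": 0,"az": 0}
  ]
}}

```text
clock: 2.95
position: [0.5755, -0.3029, 0.2619]
orientation: [-1.211, 1.208, 1.208]
contact_force: [0.6, -0.6, -0.4]
finger_gap: 1.003
```

```bash
python3 - <<'E'
from h import *
import cv2
m0=dict(np.load("m1.npz"));m0["intrinsics"]=manip.camera_model("wrist")["intrinsics"]
print(plane("wrist",310.5,239,.032,m0))
s=manip.observe(); m=manip.camera_model("wrist"); im=manip.get_image("wrist")
cv2.imwrite("pics/wrist2.png",im[:,:,::-1])
print(s["position"],s["orientation"],s["clock"]);np.savez("m2.npz",**m)
print("exp cap top px",proj("wrist",[.575,-.303,.032],m), "tip proj",proj("wrist",s["position"]-[0,0,.173],m))
E
```

```text
[ 0.57244655 -0.30458312  0.032     ]
[ 0.57554648 -0.30286788  0.26187454] [-1.21058799  1.20812908  1.20810507] 2.95
exp cap top px [326.44991898 262.9130263 ] tip proj [326.77028672 311.78332721]
```

View pics/wrist2.png

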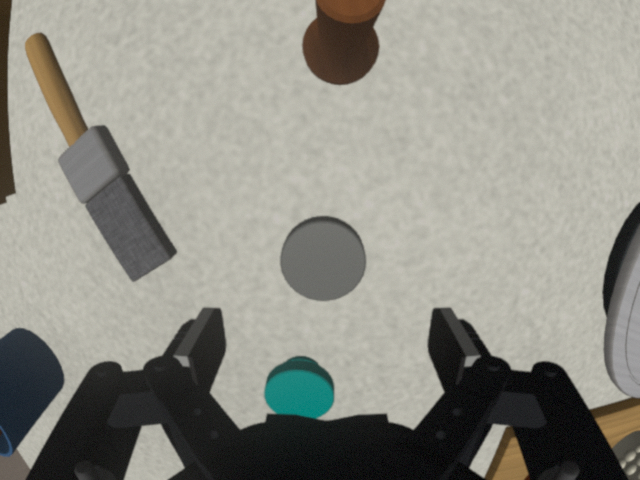

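>>> {"method": "apply_moves", "body": {
  "commands": [
    {"fingers": -1,"tx": -0.06,"ty": -0.04,"tz": -0.6,"ax": 0,"ay": 0,"az": 0},
    {"fingers": -1,"tx": -0.06,"ty": -0.04,"tz": -1.2,"ax": 0,"ay": 0,"az": 0},
    {"fingers": -1,"tx": -0.06,"ty": -0.04,"tz": -1.8,"ax": 0,"ay": 0,"az": 0},
    {"fingers": -1,"tx": -0.06,"ty": -0.04,"tz": -2.3,"ax": 0,"ay": 0,"az": 0},
    {"fingers": -1,"tx": -0.06,"ty": -0.04,"tz": -2.7,"ax": 0,"ay": 0,"az": 0},
    {"fingers": -1,"tx": -0.06,"ty": -0.04,"tz": -3,"ax": 0,"ay": 0,"az": 0},
    {"fingers": -1,"tx": -0.06,"ty": -0.04,"tz": -3,"ax": 0,"ay": 0,"az": 0},
    {"fingers": -1,"tx": -0.06,"ty": -0.04,"tz": -3,"ax": 0,"ay": 0,"az": 0}
  ]
}}

```text
clock: 3.8
position: [0.5737, -0.3043, 0.1858]
orientation: [-1.209, 1.209, 1.209]
contact_force: [0.2, -0.2, 1.0]
finger_gap: 1.002
```

```bash
python3 - <<'E'
from h import *
import cv2
m0=dict(np.load("m2.npz"))
print(plane("wrist",323,258.5,.032,m0))
s=manip.observe(); m=manip.camera_model("wrist"); im=manip.get_image("wrist")
cv2.imwrite("pics/wrist3.png",im[:,:,::-1])
cv2.imwrite("pics/side3.png",cv2.resize(manip.get_image("side")[80:280,180:480,::-1],None,fx=2.6,fy=2.6))
print(s["position"],s["orientation"],s["clock"]);np.savez("m3.npz",**m)
E
```

```text
[ 0.57228335 -0.30497987  0.032     ]
[ 0.57371556 -0.3042644   0.18577031] [-1.20912605  1.20932877  1.20884505] 3.8
```

View pics/wrist3.png

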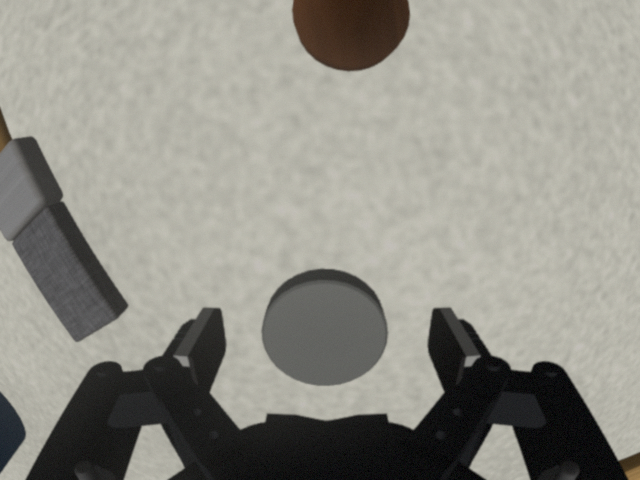

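View pics/side3.png

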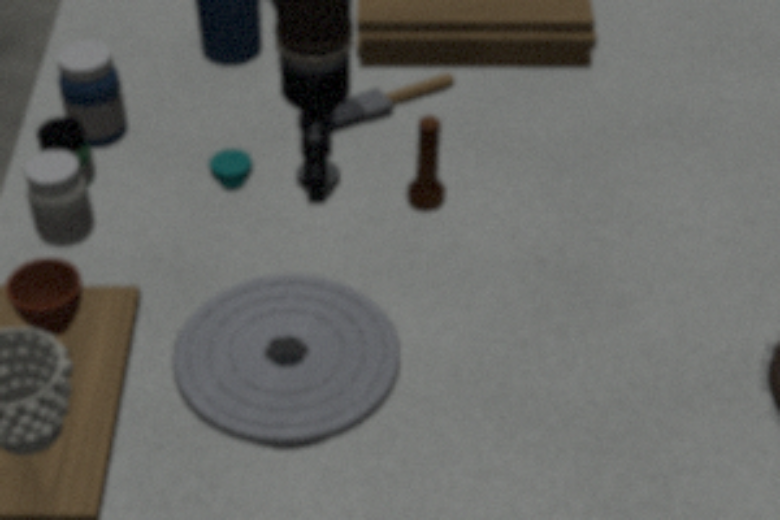

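The cap head, at (325,332) in the wrist view, sits midway between the open pads. Side view agrees, so I'll close the fingers.

>>> {"method": "apply_moves", "body": {
  "commands": [
    {"fingers": 0.5,"tx": 0,"ty": 0,"tz": 0,"ax": 0,"ay": 0,"az": 0},
    {"fingers": 1,"tx": 0,"ty": 0,"tz": 0,"ax": 0,"ay": 0,"az": 0},
    {"fingers": 1,"tx": 0,"ty": 0,"tz": 0,"ax": 0,"ay": 0,"az": 0},
    {"fingers": 1,"tx": 0,"ty": 0,"tz": 0,"ax": 0,"ay": 0,"az": 0},
    {"fingers": 1,"tx": 0,"ty": 0,"tz": 0,"ax": 0,"ay": 0,"az": 0},
    {"fingers": 1,"tx": 0,"ty": 0,"tz": 0,"ax": 0,"ay": 0,"az": 0},
    {"fingers": 1,"tx": 0,"ty": 0,"tz": 0,"ax": 0,"ay": 0,"az": 0},
    {"fingers": 1,"tx": 0,"ty": 0,"tz": 0,"ax": 0,"ay": 0,"az": 0}
  ],
  "force": 30
}}

```text
clock: 4.7
position: [0.5737, -0.3042, 0.1864]
orientation: [-1.209, 1.209, 1.208]
contact_force: [-0.9, 1.1, 5.4]
finger_gap: 0.568
```

```bash
python3 - <<'E'
from h import *
import cv2
s=manip.observe(); m=manip.camera_model("wrist"); im=manip.get_image("wrist")
cv2.imwrite("pics/wrist4.png",im[:,:,::-1])
print(s["position"],s["finger_gap"],s["clock"],s["contact_force"]);np.savez("m4.npz",**m)
E
```

```text
[ 0.5737085  -0.30422431  0.18636314] 0.5680030731912904 4.7 [-0.94955051  1.1223495   5.3757137 ]
```

View pics/wrist4.png

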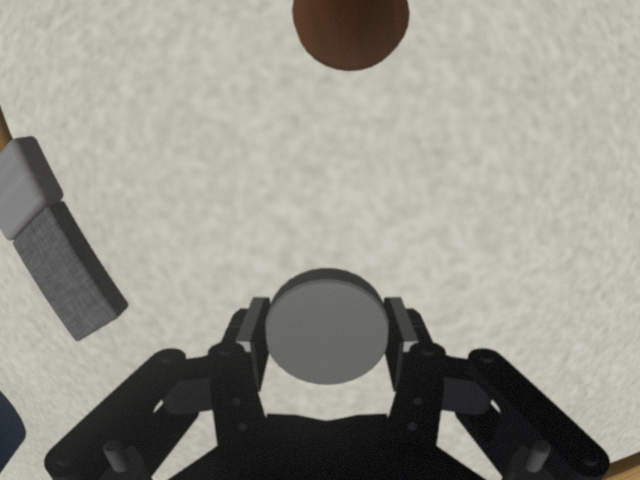

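>>> {"method": "apply_moves", "body": {
  "commands": [
    {"fingers": 1,"tx": 0,"ty": 0,"tz": 0.3,"ax": 0,"ay": 0,"az": 0},
    {"fingers": 1,"tx": 0,"ty": 0,"tz": 0.9,"ax": 0,"ay": 0,"az": 0},
    {"fingers": 1,"tx": 0,"ty": 0,"tz": 1.7,"ax": 0,"ay": 0,"az": 0},
    {"fingers": 1,"tx": 0,"ty": 0.2,"tz": 2.5,"ax": 0,"ay": 0,"az": 0},
    {"fingers": 1,"tx": 0.1,"ty": 0.6,"tz": 3.3,"ax": 0,"ay": 0,"az": 0},
    {"fingers": 1,"tx": 0.3,"ty": 1.3,"tz": 4,"ax": 0,"ay": 0,"az": 0},
    {"fingers": 1,"tx": 0.5,"ty": 2.2,"tz": 4.4,"ax": 0,"ay": 0,"az": 0},
    {"fingers": 1,"tx": 0.7,"ty": 3.2,"tz": 4.6,"ax": 0,"ay": 0,"az": 0},
    {"fingers": 1,"tx": 0.9,"ty": 4.3,"tz": 4.6,"ax": 0,"ay": 0,"az": 0},
    {"fingers": 1,"tx": 1.1,"ty": 5.4,"tz": 4.6,"ax": 0,"ay": 0,"az": 0},
    {"fingers": 1,"tx": 1.3,"ty": 6.5,"tz": 4.6,"ax": 0,"ay": 0,"az": 0},
    {"fingers": 1,"tx": 1.5,"ty": 7.6,"tz": 4.6,"ax": 0,"ay": 0,"az": 0},
    {"fingers": 1,"tx": 1.7,"ty": 8.7,"tz": 4.6,"ax": 0,"ay": 0,"az": 0},
    {"fingers": 1,"tx": 1.9,"ty": 9.8,"tz": 4.6,"ax": 0,"ay": 0,"az": 0},
    {"fingers": 1,"tx": 2.1,"ty": 10.8,"tz": 4.6,"ax": 0,"ay": 0,"az": 0},
    {"fingers": 1,"tx": 2.3,"ty": 11.6,"tz": 4.6,"ax": 0,"ay": 0,"az": 0},
    {"fingers": 1,"tx": 2.37,"ty": 12.1,"tz": 4.6,"ax": 0,"ay": 0,"az": 0},
    {"fingers": 1,"tx": 2.37,"ty": 12.35,"tz": 4.6,"ax": 0,"ay": 0,"az": 0},
    {"fingers": 1,"tx": 2.37,"ty": 12.35,"tz": 4.6,"ax": 0,"ay": 0,"az": 0},
    {"fingers": 1,"tx": 2.37,"ty": 12.35,"tz": 4.6,"ax": 0,"ay": 0,"az": 0}
  ]
}}

```text
clock: 6.75
position: [0.6326, 0.0033, 0.3009]
orientation: [-1.209, 1.21, 1.208]
contact_force: [0.3, 0.7, -1.3]
finger_gap: 0.565
```

>>> {"method": "apply_moves", "body": {
  "commands": [
    {"fingers": 1,"tx": 0,"ty": 0,"tz": 0,"ax": 0,"ay": 0,"az": 0},
    {"fingers": 1,"tx": 0,"ty": 0,"tz": 0,"ax": 0,"ay": 0,"az": 0}
  ]
}}

```text
clock: 6.95
position: [0.6327, 0.0035, 0.3008]
orientation: [-1.208, 1.21, 1.208]
contact_force: [0.3, -0.0, -1.1]
finger_gap: 0.561
```

```bash
python3 - <<'E'
from h import *
import cv2
s=manip.observe(); m=manip.camera_model("wrist"); im=manip.get_image("wrist")
cv2.imwrite("pics/wrist5.png",im[:,:,::-1])
cv2.imwrite("pics/wrist5c.png",cv2.resize(im[120:420,170:490,::-1],None,fx=2,fy=2,interpolation=cv2.INTER_CUBIC))
print(s["position"],s["orientation"],s["finger_gap"],s["clock"],s["contact_force"]);np.savez("m5.npz",**m)
E
```

```text
[0.63272958 0.00345268 0.30077808] [-1.20815657  1.21030836  1.20777733] 0.5607406739272309 6.95 [ 0.30603085 -0.02209401 -1.12882673]
```

View pics/wrist5.png

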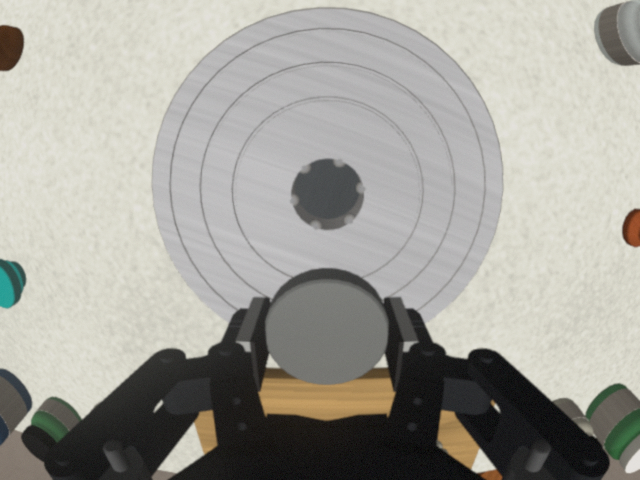

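View pics/wrist5c.png

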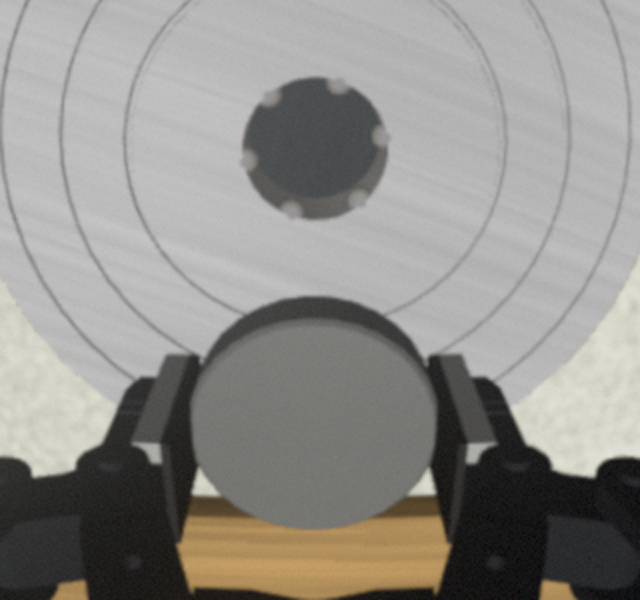

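```bash
python3 - <<'E'
from h import *
from scipy.optimize import least_squares
m=dict(np.load("m5.npz"))
a=np.linspace(0,2*np.pi,181)
def ext(c,r,z):
    P=np.array([proj("wrist",[c[0]+r*np.cos(t),c[1]+r*np.sin(t),z],m) for t in a]); return np.array([P[:,0].min(),P[:,0].max(),P[:,1].min(),P[:,1].max()])
o=np.array([170,170,120,120])
for nm,e,r,z in [("cap",[191,437,319,528],.025,.1464),("recess",[242.5,388.5,77,220],.021,.06)]:
    e=np.array(e)/2+o
    f=least_squares(lambda p:ext(p[:2],p[2],z)-e,[.6,0,r]); print(nm,f.x,f.fun.round(2))
# wheel
f=least_squares(lambda p:ext(p[:2],p[2],.06)[:3]-np.array([152,503,8]),[.6,0,.11]); print("wheel",f.x,f.fun)
E
```

```text
cap [0.63320557 0.00356507 0.0243555 ] [-0.33  0.33  0.35 -0.43]
recess [0.59422567 0.00416546 0.02102859] [ 0. -0. -0.  0.]
wheel [0.59415115 0.00417612 0.10835029] [ 1.81898940e-12  0.00000000e+00 -1.42108547e-13]
```

```bash
python3 - <<'E'
from h import *
import cv2
for i in (2,3,4,5):
    m=dict(np.load(f"m{i}.npz")); c=-m["R"].T@m["t"]
    print(i,c.round(4),m["R"][2].round(4))
for n,x0,y0,w,h in [("wrist2",270,200,110,110),("wrist3",250,255,150,140),("wrist4",250,255,150,140)]:
    im=cv2.imread(f"pics/{n}.png")[y0:y0+h,x0:x0+w]
    cv2.imwrite(f"pics/{n}c.png",cv2.resize(im,None,fx=4,fy=4,interpolation=cv2.INTER_CUBIC))
E
```

```text
2 [ 0.4966 -0.3031  0.2312] [ 3.113e-01  5.000e-04 -9.503e-01]
3 [ 0.4947 -0.3044  0.1552] [ 3.098e-01  6.000e-04 -9.508e-01]
4 [ 0.4948 -0.3044  0.1557] [ 3.103e-01  6.000e-04 -9.506e-01]
5 [0.5537 0.0034 0.2702] [ 3.097e-01 -1.000e-04 -9.508e-01]
```

View pics/wrist2c.png

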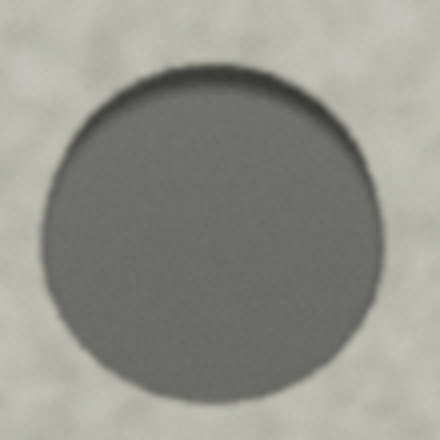

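View pics/wrist3c.png

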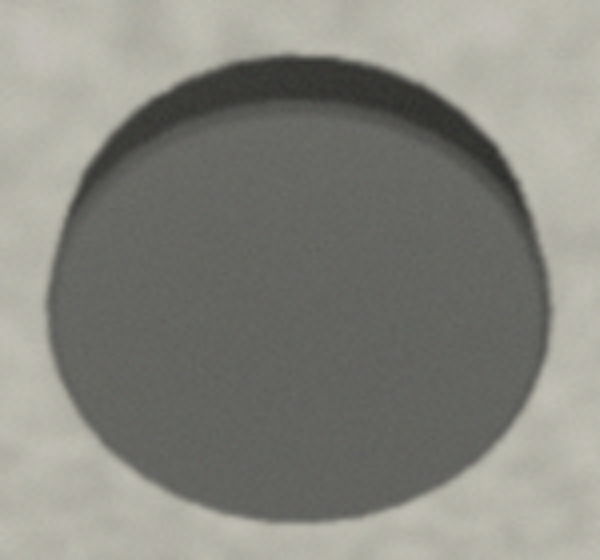

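View pics/wrist4c.png

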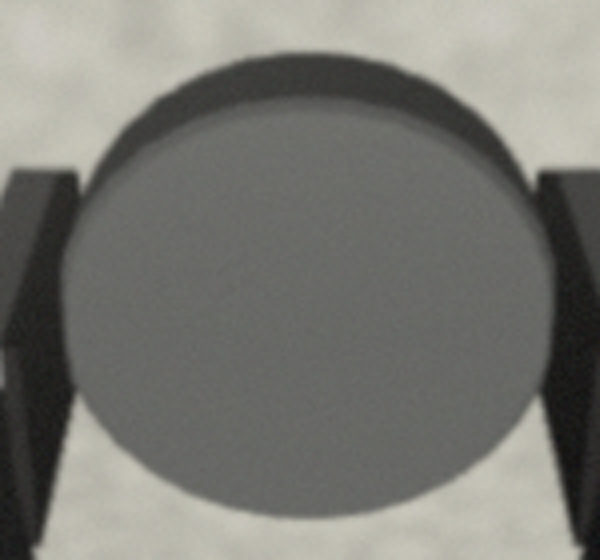

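```bash
python3 - <<'E'
from h import *
from scipy.optimize import least_squares
a=np.linspace(0,2*np.pi,121)
def sil(c,z0,m,ch=.001):
    P=np.array([proj("wrist",[c[0]+r*np.cos(t),c[1]+r*np.sin(t),z0+z],m) for t in a for r,z in((.025,.02),(.025,.032-ch),(.025-ch,.032))])
    return np.array([P[:,0].min(),P[:,0].max(),P[:,1].min(),P[:,1].max()])
E={2:(np.array([42,384,63,403])/4+[270,270,200,200],0),3:(np.array([47,550,54,522])/4+[250,250,255,255],0),
4:(np.array([61,557,51,519])/4+[250,250,255,255],0),5:(np.array([191,437,295,529])/2+[170,170,120,120],.3008-.1864)}
tcp={2:(.5755,-.3029),3:(.5737,-.3043),4:(.5737,-.3042),5:(.6327,.0035)}
for i,(e,z) in E.items():
    m=dict(np.load(f"m{i}.npz"))
    f=least_squares(lambda p:sil(p,z,m)-e,[*tcp[i]]); g=least_squares(lambda p:sil(p[:2],p[2],m)-e,[*tcp[i],z])
    print(i,(f.x*1e3).round(2),(f.x*1e3-np.array(tcp[i])*1e3).round(2),f.fun.round(2),"| free z",(g.x*1e3).round(2),g.fun.round(2))
E
```

```text
2 [ 575.06 -304.87] [-0.44 -1.97] [-0.32  0.32 -0.05  0.09] | free z [ 575.41 -304.88   -0.96] [-0.12  0.12  0.12 -0.13]
3 [ 575.03 -305.09] [ 1.33 -0.79] [-0.23  0.23 -0.    0.05] | free z [ 5.7519e+02 -3.0509e+02 -3.0000e-01] [-0.09  0.09  0.09 -0.1 ]
4 [ 575.14 -303.96] [1.44 0.24] [-0.89  0.89  0.19 -0.06] | free z [ 575.63 -303.95   -0.92] [-0.46  0.46  0.48 -0.54]
5 [633.95   3.57] [1.25 0.07] [-1.4   1.4   0.21  0.03] | free z [634.8    3.57 112.83] [-0.66  0.67  0.69 -0.79]
```

>>> {"method": "apply_moves", "body": {
  "commands": [
    {"fingers": 1,"tx": -0.4,"ty": 0.02,"tz": 0,"ax": 0,"ay": 0,"az": 0},
    {"fingers": 1,"tx": -0.8,"ty": 0.02,"tz": -0.2,"ax": 0,"ay": 0,"az": 0},
    {"fingers": 1,"tx": -1.2,"ty": 0.02,"tz": -0.6,"ax": 0,"ay": 0,"az": 0},
    {"fingers": 1,"tx": -1.6,"ty": 0.02,"tz": -1,"ax": 0,"ay": 0,"az": 0},
    {"fingers": 1,"tx": -1.6,"ty": 0.02,"tz": -1.4,"ax": 0,"ay": 0,"az": 0},
    {"fingers": 1,"tx": -1.6,"ty": 0.02,"tz": -1.6,"ax": 0,"ay": 0,"az": 0},
    {"fingers": 1,"tx": -1.6,"ty": 0.02,"tz": -1.6,"ax": 0,"ay": 0,"az": 0},
    {"fingers": 1,"tx": -1.6,"ty": 0.02,"tz": -1.6,"ax": 0,"ay": 0,"az": 0},
    {"fingers": 1,"tx": -1.6,"ty": 0.02,"tz": -1.6,"ax": 0,"ay": 0,"az": 0}
  ]
}}

```text
clock: 7.9
position: [0.5933, 0.0051, 0.2611]
orientation: [-1.209, 1.209, 1.208]
contact_force: [0.2, 0.4, -1.4]
finger_gap: 0.564
```

```bash
python3 - <<'E'
from h import *
import cv2
s=manip.observe()
print(s["position"],s["orientation"],s["clock"],s["contact_force"])
a=cv2.resize(manip.get_image("side")[160:260,230:350,::-1],None,fx=5,fy=5,interpolation=cv2.INTER_CUBIC)
cv2.imwrite("pics/side6.png",cv2.convertScaleAbs(a,alpha=1.7))
E
```

```text
[0.59325299 0.00508146 0.26105229] [-1.20938685  1.20871773  1.20844329] 7.9 [ 0.21972549  0.40641645 -1.4156101 ]
```

View pics/side6.png

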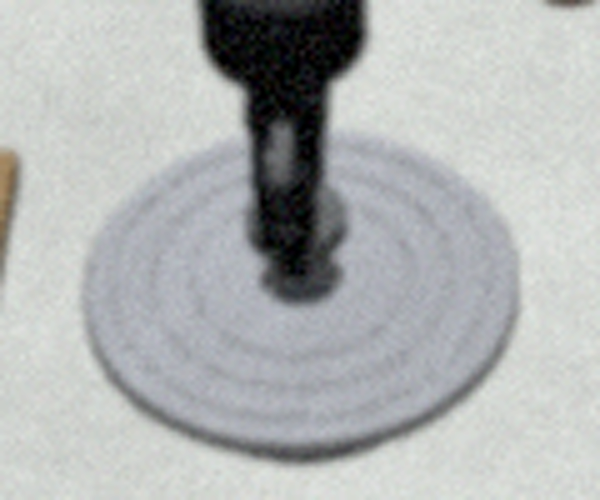

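>>> {"method": "apply_moves", "body": {
  "commands": [
    {"fingers": 1,"tx": -0.02,"ty": -0.04,"tz": -0.2,"ax": 0,"ay": 0,"az": 0},
    {"fingers": 1,"tx": -0.02,"ty": -0.04,"tz": -0.4,"ax": 0,"ay": 0,"az": 0},
    {"fingers": 1,"tx": -0.02,"ty": -0.04,"tz": -0.5,"ax": 0,"ay": 0,"az": 0},
    {"fingers": 1,"tx": -0.02,"ty": -0.04,"tz": -0.5,"ax": 0,"ay": 0,"az": 0},
    {"fingers": 1,"tx": -0.02,"ty": -0.04,"tz": -0.5,"ax": 0,"ay": 0,"az": 0}
  ]
}}

```text
clock: 8.45
position: [0.5924, 0.0041, 0.2481]
orientation: [-1.209, 1.209, 1.209]
contact_force: [0.5, 0.2, -0.7]
finger_gap: 0.565
```

Now down to 1 mm above the expected seat (TCP z about 0.2375).

>>> {"method": "apply_moves", "body": {
  "commands": [
    {"fingers": 1,"tx": 0.02,"ty": 0,"tz": -0.1,"ax": 0,"ay": 0,"az": 0},
    {"fingers": 1,"tx": 0.02,"ty": 0,"tz": -0.2,"ax": 0,"ay": 0,"az": 0},
    {"fingers": 1,"tx": 0.02,"ty": 0,"tz": -0.3,"ax": 0,"ay": 0,"az": 0},
    {"fingers": 1,"tx": 0.02,"ty": 0,"tz": -0.4,"ax": 0,"ay": 0,"az": 0},
    {"fingers": 1,"tx": 0.02,"ty": 0,"tz": -0.4,"ax": 0,"ay": 0,"az": 0},
    {"fingers": 1,"tx": 0.02,"ty": 0,"tz": -0.4,"ax": 0,"ay": 0,"az": 0}
  ]
}}

```text
clock: 9.05
position: [0.5928, 0.0041, 0.2381]
orientation: [-1.209, 1.209, 1.209]
contact_force: [1.1, 0.4, -0.9]
finger_gap: 0.558
```

>>> {"method": "apply_moves", "body": {
  "commands": [
    {"fingers": 1,"tx": 0,"ty": 0,"tz": -0.04,"ax": 0,"ay": 0,"az": 0},
    {"fingers": 1,"tx": 0,"ty": 0,"tz": -0.04,"ax": 0,"ay": 0,"az": 0},
    {"fingers": 1,"tx": 0,"ty": 0,"tz": -0.04,"ax": 0,"ay": 0,"az": 0}
  ]
}}

```text
clock: 9.35
position: [0.5928, 0.0041, 0.2373]
orientation: [-1.209, 1.209, 1.209]
contact_force: [-0.6, 0.2, -0.3]
finger_gap: 0.56
```

>>> {"method": "apply_moves", "body": {
  "commands": [
    {"fingers": -0.5,"tx": 0,"ty": 0,"tz": 0,"ax": 0,"ay": 0,"az": 0},
    {"fingers": -1,"tx": 0,"ty": 0,"tz": 0,"ax": 0,"ay": 0,"az": 0},
    {"fingers": -1,"tx": 0,"ty": 0,"tz": 0,"ax": 0,"ay": 0,"az": 0},
    {"fingers": -1,"tx": 0,"ty": 0,"tz": 0,"ax": 0,"ay": 0,"az": 0},
    {"fingers": -1,"tx": 0,"ty": 0,"tz": 0,"ax": 0,"ay": 0,"az": 0},
    {"fingers": -1,"tx": 0,"ty": 0,"tz": 0,"ax": 0,"ay": 0,"az": 0}
  ]
}}

```text
clock: 9.95
position: [0.5928, 0.0041, 0.2372]
orientation: [-1.209, 1.209, 1.209]
contact_force: [-0.3, -0.3, -0.4]
finger_gap: 0.999
```

```bash
python3 - <<'E'
from h import *
import cv2
s=manip.observe(); m=manip.camera_model("wrist"); im=manip.get_image("wrist"); np.savez("m7.npz",**m)
print(s["position"],s["finger_gap"],s["clock"],s["contact_force"])
cv2.imwrite("pics/wrist7.png",im[:,:,::-1])
E
```

```text
[0.59283677 0.00409904 0.23722533] 0.9990258454795409 9.95 [-0.2911027  -0.25772711 -0.41227222]
```

View pics/wrist7.png

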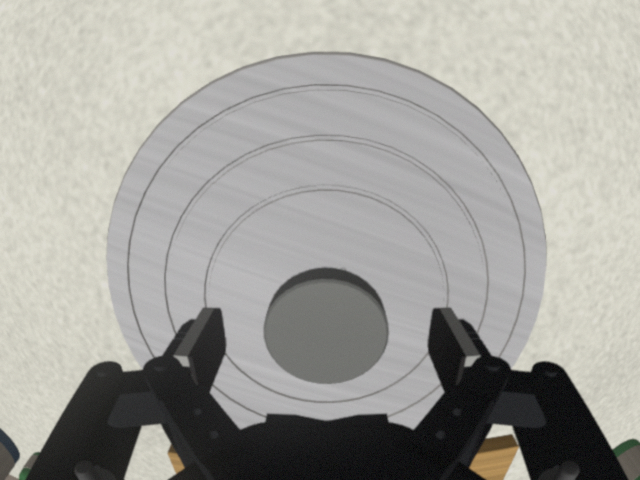

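>>> {"method": "apply_moves", "body": {
  "commands": [
    {"fingers": -1,"tx": 0,"ty": 0,"tz": 0.4,"ax": 0,"ay": 0,"az": 0},
    {"fingers": -1,"tx": 0,"ty": 0,"tz": 1,"ax": 0,"ay": 0,"az": 0},
    {"fingers": -1,"tx": 0,"ty": 0,"tz": 1.8,"ax": 0,"ay": 0,"az": 0},
    {"fingers": -1,"tx": 0,"ty": 0,"tz": 2.5,"ax": 0,"ay": 0,"az": 0},
    {"fingers": -1,"tx": 0,"ty": 0,"tz": 3,"ax": 0,"ay": 0,"az": 0},
    {"fingers": -1,"tx": 0,"ty": 0,"tz": 3.2,"ax": 0,"ay": 0,"az": 0},
    {"fingers": -1,"tx": 0,"ty": 0,"tz": 3.2,"ax": 0,"ay": 0,"az": 0},
    {"fingers": -1,"tx": 0,"ty": 0,"tz": 3.2,"ax": 0,"ay": 0,"az": 0}
  ]
}}

```text
clock: 10.8
position: [0.5926, 0.0042, 0.3168]
orientation: [-1.209, 1.21, 1.21]
contact_force: [-0.2, 0.9, -0.5]
finger_gap: 1.0
```

```bash
python3 - <<'E'
from h import *
import cv2
s=manip.observe(); m=manip.camera_model("wrist"); im=manip.get_image("wrist"); np.savez("m8.npz",**m)
print(s["position"],s["finger_gap"],s["clock"],s["contact_force"])
a=cv2.resize(im[190:350,230:430,::-1],None,fx=4,fy=3.75,interpolation=cv2.INTER_CUBIC)
a=cv2.resize(im[200:350,240:440,::-1],None,fx=4,fy=4,interpolation=cv2.INTER_CUBIC)
cv2.imwrite("pics/wrist8.png",a)
b=cv2.resize(manip.get_image("side")[160:260,230:350,::-1],None,fx=5,fy=5,interpolation=cv2.INTER_CUBIC)
cv2.imwrite("pics/side8.png",cv2.convertScaleAbs(b,alpha=1.7))
E
```

```text
[0.59259446 0.00418711 0.31677972] 1.0002385022145888 10.8 [-0.21062897  0.93396324 -0.45487738]
```

View pics/wrist8.png

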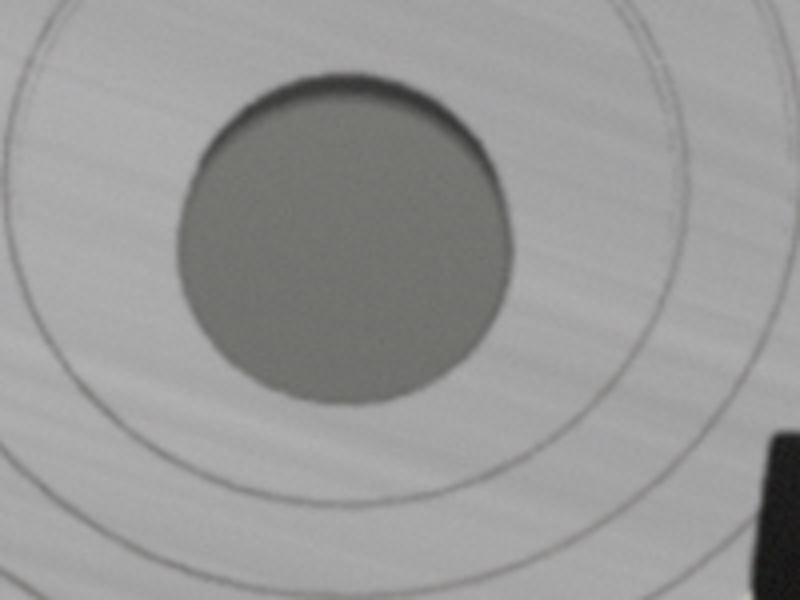

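View pics/side8.png

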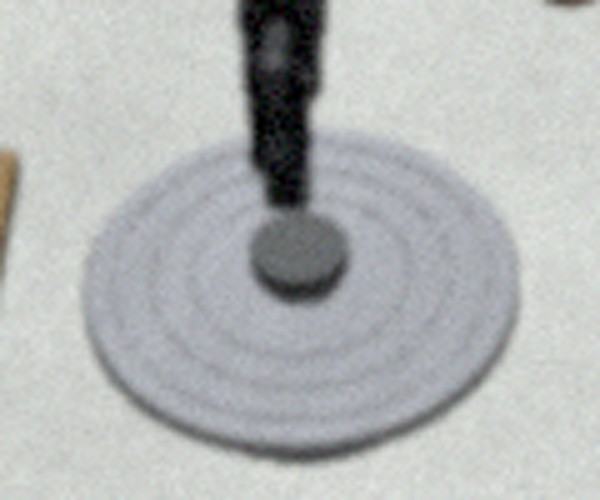

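```bash
cat >> h.py <<'E'
from scipy.optimize import least_squares
_a=np.linspace(0,2*np.pi,121)
def sil(c,z0,m,rings=((.025,.02),(.025,.031),(.024,.032))):
    P=np.array([proj("wrist",[c[0]+r*np.cos(t),c[1]+r*np.sin(t),z0+z],m) for t in _a for r,z in rings])
    return np.array([P[:,0].min(),P[:,0].max(),P[:,1].min(),P[:,1].max()])
E
python3 - <<'E'
from h import *
m=dict(np.load("m8.npz")); e=np.array([178,513,73,406])/4+[240,240,200,200]
f=least_squares(lambda p:sil(p,.05,m)-e,[.594,.004]); g=least_squares(lambda p:sil(p[:2],p[2],m)-e,[.594,.004,.05])
print(f.x,f.fun,g.x,g.fun)
E
```

```text
[0.59439859 0.00413675] [-0.12024687  0.12026235  0.1088732  -0.11169419] [0.59441172 0.00413677 0.04996413] [-0.11302248  0.11303543  0.11510432 -0.11936937]
```

Cap fits at (0.5944, 0.0041) with its underside at z=0.050, so it is seated on the balls. Next, the pusher.

>>> {"method": "apply_moves", "body": {
  "commands": [
    {"fingers": -1,"tx": -0.2,"ty": -0.5,"tz": 0.1,"ax": 0,"ay": 0,"az": 0},
    {"fingers": -1,"tx": -0.6,"ty": -1.5,"tz": 0.2,"ax": 0,"ay": 0,"az": 0},
    {"fingers": -1,"tx": -1.1,"ty": -2.8,"tz": 0.3,"ax": 0,"ay": 0,"az": 0},
    {"fingers": -1,"tx": -1.6,"ty": -4.2,"tz": 0.3,"ax": 0,"ay": 0,"az": 0},
    {"fingers": -1,"tx": -2.1,"ty": -5.6,"tz": 0.3,"ax": 0,"ay": 0,"az": 0},
    {"fingers": -1,"tx": -2.6,"ty": -7,"tz": 0.3,"ax": 0,"ay": 0,"az": 0},
    {"fingers": -1,"tx": -3.1,"ty": -8.4,"tz": 0.3,"ax": 0,"ay": 0,"az": 0},
    {"fingers": -1,"tx": -3.6,"ty": -9.7,"tz": 0.3,"ax": 0,"ay": 0,"az": 0},
    {"fingers": -1,"tx": -4.1,"ty": -10.8,"tz": 0.3,"ax": 0,"ay": 0,"az": 0},
    {"fingers": -1,"tx": -4.4,"ty": -11.6,"tz": 0.3,"ax": 0,"ay": 0,"az": 0},
    {"fingers": -1,"tx": -4.5,"ty": -11.95,"tz": 0.3,"ax": 0,"ay": 0,"az": 0},
    {"fingers": -1,"tx": -4.5,"ty": -11.95,"tz": 0.3,"ax": 0,"ay": 0,"az": 0},
    {"fingers": -1,"tx": -4.5,"ty": -11.95,"tz": 0.3,"ax": 0,"ay": 0,"az": 0},
    {"fingers": -1,"tx": -4.5,"ty": -11.95,"tz": 0.3,"ax": 0,"ay": 0,"az": 0}
  ]
}}

```text
clock: 12.3
position: [0.481, -0.2933, 0.3245]
orientation: [-1.21, 1.208, 1.211]
contact_force: [0.7, 1.9, -0.3]
finger_gap: 0.997
```

```bash
python3 - <<'E'
from h import *
import cv2
s=manip.observe(); m=manip.camera_model("wrist"); im=manip.get_image("wrist"); np.savez("m9.npz",**m)
print(s["position"],s["joint_pos"],s["clock"],s["contact_force"])
cv2.imwrite("pics/wrist9.png",im[:,:,::-1])
print(proj("wrist",[.4505,-.294,.11],m),proj("wrist",[.4505,-.294,.016],m))
E
```

```text
[ 0.48098625 -0.29325231  0.32451832] [ 0.1942882   0.40065654  0.34725824  1.85537458 -0.16911535  0.91465792
  2.19255252] 12.3 [ 0.7278435   1.85758106 -0.26097827]
[324.86844443 220.00507655] [325.20708782 188.4076498 ]
```

View pics/wrist9.png

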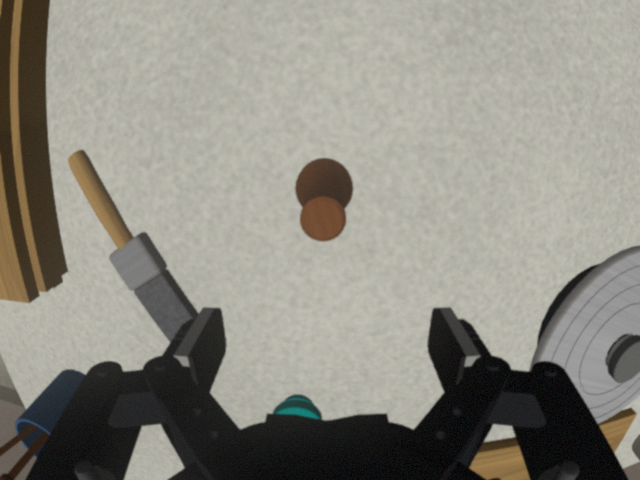

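>>> {"method": "apply_moves", "body": {
  "commands": [
    {"fingers": -1,"tx": -0.6,"ty": -0.06,"tz": 0,"ax": 0,"ay": 0,"az": 0},
    {"fingers": -1,"tx": -1.24,"ty": -0.06,"tz": 0,"ax": 0,"ay": 0,"az": 0},
    {"fingers": -1,"tx": -1.24,"ty": -0.06,"tz": -0.3,"ax": 0,"ay": 0,"az": 0},
    {"fingers": -1,"tx": -1.24,"ty": -0.06,"tz": -0.6,"ax": 0,"ay": 0,"az": 0},
    {"fingers": -1,"tx": -1.24,"ty": -0.06,"tz": -0.6,"ax": 0,"ay": 0,"az": 0},
    {"fingers": -1,"tx": -1.24,"ty": -0.06,"tz": -0.6,"ax": 0,"ay": 0,"az": 0}
  ]
}}

```text
clock: 12.95
position: [0.4497, -0.2959, 0.3093]
orientation: [-1.209, 1.209, 1.21]
contact_force: [-0.2, 0.1, -0.5]
finger_gap: 0.998
```

```bash
python3 - <<'E'
from h import *
import cv2
s=manip.observe(); m=manip.camera_model("wrist"); im=manip.get_image("wrist"); np.savez("m10.npz",**m)
print(s["position"],s["orientation"],s["clock"])
cv2.imwrite("pics/wrist10.png",cv2.resize(im[200:350,220:420,::-1],None,fx=4,fy=4,interpolation=cv2.INTER_CUBIC))
E
```

```text
[ 0.44972523 -0.29588794  0.30930361] [-1.20911764  1.20920168  1.21008341] 12.95
```

View pics/wrist10.png

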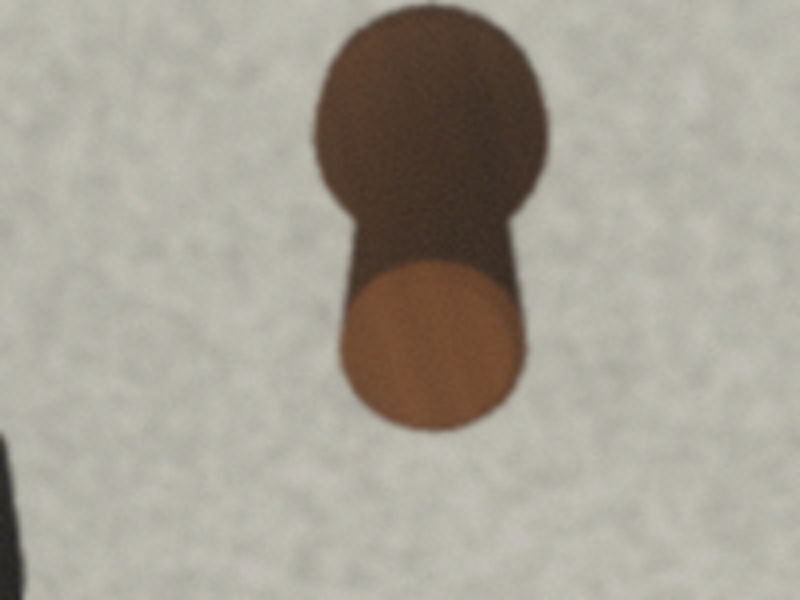

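```bash
python3 - <<'E'
from h import *
m=dict(np.load("m10.npz")); e=np.array([340,526,259,432])/4+[220,220,200,200]
for r in (((.012,.11),),((.0115,.11),)):
    f=least_squares(lambda p:sil(p,0,m,r)-e,[.45,-.294]); print(f.x,f.fun)
e2=np.array([314,548,5])/4+[220,220,200]
f=least_squares(lambda p:sil(p,0,m,((.022,.0),(.022,.015)))[:3]-e2,[.45,-.294]); print("foot",f.x,f.fun)
E
```

```text
[ 0.44963629 -0.29496503] [-0.7169998   0.71720401 -0.02905149  0.07396048]
[ 0.44956887 -0.29496544] [ 0.27613209 -0.27658815  0.7934292  -0.89591462]
foot [ 0.4511975  -0.29481137] [-0.33834246  0.33882685  0.0168642 ]
```

>>> {"method": "apply_moves", "body": {
  "commands": [
    {"fingers": -1,"tx": 0.01,"ty": 0.03,"tz": -0.4,"ax": 0,"ay": 0,"az": 0},
    {"fingers": -1,"tx": 0.01,"ty": 0.03,"tz": -1,"ax": 0,"ay": 0,"az": 0},
    {"fingers": -1,"tx": 0.01,"ty": 0.03,"tz": -1.6,"ax": 0,"ay": 0,"az": 0},
    {"fingers": -1,"tx": 0.01,"ty": 0.03,"tz": -2.2,"ax": 0,"ay": 0,"az": 0},
    {"fingers": -1,"tx": 0.01,"ty": 0.03,"tz": -2.7,"ax": 0,"ay": 0,"az": 0},
    {"fingers": -1,"tx": 0.01,"ty": 0.03,"tz": -3.05,"ax": 0,"ay": 0,"az": 0},
    {"fingers": -1,"tx": 0.01,"ty": 0.03,"tz": -3.17,"ax": 0,"ay": 0,"az": 0},
    {"fingers": -1,"tx": 0.01,"ty": 0.03,"tz": -3.17,"ax": 0,"ay": 0,"az": 0},
    {"fingers": -1,"tx": 0.01,"ty": 0.03,"tz": -3.17,"ax": 0,"ay": 0,"az": 0}
  ]
}}

```text
clock: 13.9
position: [0.4498, -0.2956, 0.2309]
orientation: [-1.21, 1.209, 1.208]
contact_force: [0.1, -0.9, -0.1]
finger_gap: 1.005
```

```bash
python3 - <<'E'
from h import *
import cv2
s=manip.observe(); im=manip.get_image("wrist")
print(s["position"],s["orientation"],s["clock"])
cv2.imwrite("pics/wrist11.png",im[:,:,::-1])
E
```

```text
[ 0.44977796 -0.29555727  0.23085647] [-1.20953441  1.20908195  1.20837907] 13.9
```

View pics/wrist11.png

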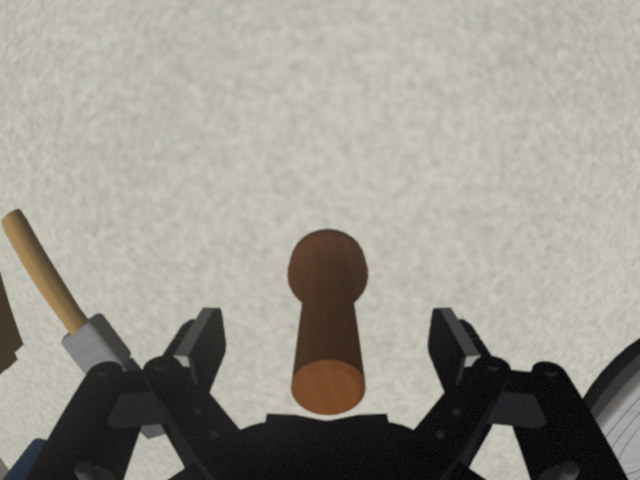

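The handle stands centred between the pads, with its top at (328,387) and its foot at (328,270). Closing.

>>> {"method": "apply_moves", "body": {
  "commands": [
    {"fingers": 0,"tx": 0,"ty": 0,"tz": 0,"ax": 0,"ay": 0,"az": 0},
    {"fingers": 0.4,"tx": 0,"ty": 0,"tz": 0,"ax": 0,"ay": 0,"az": 0},
    {"fingers": 0.7,"tx": 0,"ty": 0,"tz": 0,"ax": 0,"ay": 0,"az": 0},
    {"fingers": 1,"tx": 0,"ty": 0,"tz": 0,"ax": 0,"ay": 0,"az": 0},
    {"fingers": 1,"tx": 0,"ty": 0,"tz": 0,"ax": 0,"ay": 0,"az": 0},
    {"fingers": 1,"tx": 0,"ty": 0,"tz": 0,"ax": 0,"ay": 0,"az": 0},
    {"fingers": 1,"tx": 0,"ty": 0,"tz": 0,"ax": 0,"ay": 0,"az": 0},
    {"fingers": 1,"tx": 0,"ty": 0,"tz": 0,"ax": 0,"ay": 0,"az": 0},
    {"fingers": 1,"tx": 0,"ty": 0,"tz": 0,"ax": 0,"ay": 0,"az": 0},
    {"fingers": 1,"tx": 0,"ty": 0,"tz": 0,"ax": 0,"ay": 0,"az": 0}
  ],
  "force": 70
}}

```text
clock: 14.95
position: [0.4497, -0.2954, 0.2308]
orientation: [-1.209, 1.209, 1.209]
contact_force: [-1.3, 1.7, 5.2]
finger_gap: 0.259
```

```bash
python3 - <<'E'
from h import *
import cv2
s=manip.observe(); im=manip.get_image("wrist")
print(s["position"],s["orientation"],s["clock"],s["contact_force"],s["finger_gap"])
cv2.imwrite("pics/wrist12.png",im[:,:,::-1])
E
```

```text
[ 0.44967881 -0.29536221  0.23076477] [-1.20926775  1.20894515  1.20891031] 14.95 [-1.32148521  1.72436368  5.17856909] 0.2585421480707516
```

View pics/wrist12.png

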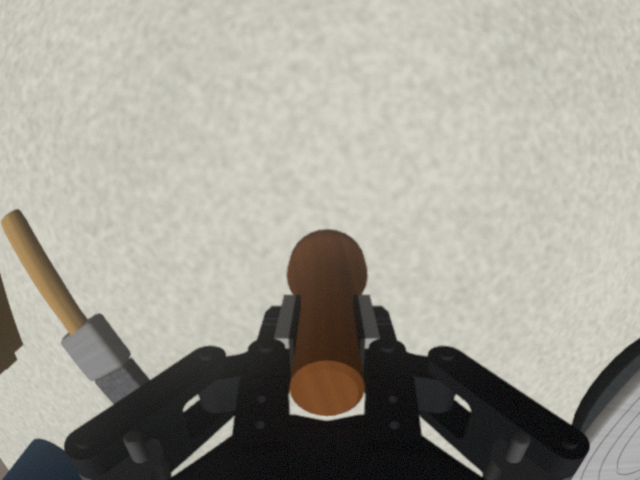

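>>> {"method": "apply_moves", "body": {
  "commands": [
    {"fingers": 1,"tx": 0,"ty": 0,"tz": 0.3,"ax": 0,"ay": 0,"az": 0},
    {"fingers": 1,"tx": 0,"ty": 0,"tz": 0.9,"ax": 0,"ay": 0,"az": 0},
    {"fingers": 1,"tx": 0,"ty": 0,"tz": 1.7,"ax": 0,"ay": 0,"az": 0},
    {"fingers": 1,"tx": 0.1,"ty": 0.2,"tz": 2.6,"ax": 0,"ay": 0,"az": 0},
    {"fingers": 1,"tx": 0.3,"ty": 0.6,"tz": 3.4,"ax": 0,"ay": 0,"az": 0},
    {"fingers": 1,"tx": 0.6,"ty": 1.3,"tz": 4.1,"ax": 0,"ay": 0,"az": 0},
    {"fingers": 1,"tx": 1.1,"ty": 2.2,"tz": 4.6,"ax": 0,"ay": 0,"az": 0},
    {"fingers": 1,"tx": 1.6,"ty": 3.2,"tz": 4.8,"ax": 0,"ay": 0,"az": 0},
    {"fingers": 1,"tx": 2.1,"ty": 4.3,"tz": 4.8,"ax": 0,"ay": 0,"az": 0},
    {"fingers": 1,"tx": 2.6,"ty": 5.4,"tz": 4.8,"ax": 0,"ay": 0,"az": 0},
    {"fingers": 1,"tx": 3.1,"ty": 6.5,"tz": 4.8,"ax": 0,"ay": 0,"az": 0},
    {"fingers": 1,"tx": 3.6,"ty": 7.6,"tz": 4.8,"ax": 0,"ay": 0,"az": 0},
    {"fingers": 1,"tx": 4.2,"ty": 8.7,"tz": 4.8,"ax": 0,"ay": 0,"az": 0},
    {"fingers": 1,"tx": 4.7,"ty": 9.7,"tz": 4.8,"ax": 0,"ay": 0,"az": 0},
    {"fingers": 1,"tx": 5.1,"ty": 10.6,"tz": 4.8,"ax": 0,"ay": 0,"az": 0},
    {"fingers": 1,"tx": 5.5,"ty": 11.4,"tz": 4.8,"ax": 0,"ay": 0,"az": 0},
    {"fingers": 1,"tx": 5.7,"ty": 11.85,"tz": 4.8,"ax": 0,"ay": 0,"az": 0},
    {"fingers": 1,"tx": 5.78,"ty": 11.98,"tz": 4.8,"ax": 0,"ay": 0,"az": 0},
    {"fingers": 1,"tx": 5.78,"ty": 11.98,"tz": 4.8,"ax": 0,"ay": 0,"az": 0},
    {"fingers": 1,"tx": 5.78,"ty": 11.98,"tz": 4.8,"ax": 0,"ay": 0,"az": 0}
  ]
}}

```text
clock: 17.0
position: [0.5937, 0.0027, 0.3505]
orientation: [-1.208, 1.211, 1.208]
contact_force: [-0.2, -0.7, -1.6]
finger_gap: 0.265
```

>>> {"method": "apply_moves", "body": {
  "commands": [
    {"fingers": 1,"tx": 0,"ty": 0,"tz": -0.3,"ax": 0,"ay": 0,"az": 0},
    {"fingers": 1,"tx": 0,"ty": 0,"tz": -0.6,"ax": 0,"ay": 0,"az": 0},
    {"fingers": 1,"tx": 0,"ty": 0,"tz": -0.8,"ax": 0,"ay": 0,"az": 0},
    {"fingers": 1,"tx": 0,"ty": 0,"tz": -0.8,"ax": 0,"ay": 0,"az": 0},
    {"fingers": 1,"tx": 0,"ty": 0,"tz": -0.8,"ax": 0,"ay": 0,"az": 0},
    {"fingers": 1,"tx": 0,"ty": 0,"tz": -0.8,"ax": 0,"ay": 0,"az": 0}
  ]
}}

```text
clock: 17.6
position: [0.5942, 0.0041, 0.3306]
orientation: [-1.209, 1.209, 1.209]
contact_force: [-0.4, 0.4, -1.5]
finger_gap: 0.263
```

```bash
python3 - <<'E'
from h import *
import cv2
s=manip.observe(); m=manip.camera_model("wrist"); im=manip.get_image("wrist"); np.savez("m13.npz",**m)
print(s["position"],s["orientation"],s["clock"],s["contact_force"],s["finger_gap"])
cv2.imwrite("pics/wrist13.png",im[:,:,::-1])
b=cv2.resize(manip.get_image("side")[140:260,230:350,::-1],None,fx=5,fy=5,interpolation=cv2.INTER_CUBIC)
cv2.imwrite("pics/side13.png",cv2.convertScaleAbs(b,alpha=1.7))
E
```

```text
[0.59420402 0.00409717 0.33060272] [-1.20913582  1.20905749  1.2088466 ] 17.6 [-0.43369451  0.4368943  -1.5340157 ] 0.2627680507537451
```

View pics/wrist13.png

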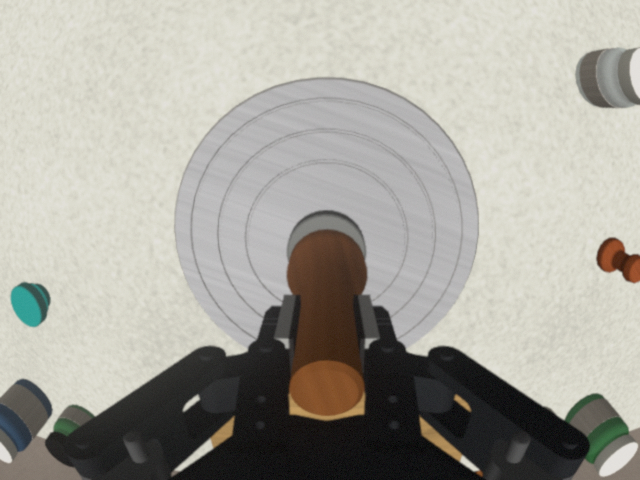

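View pics/side13.png

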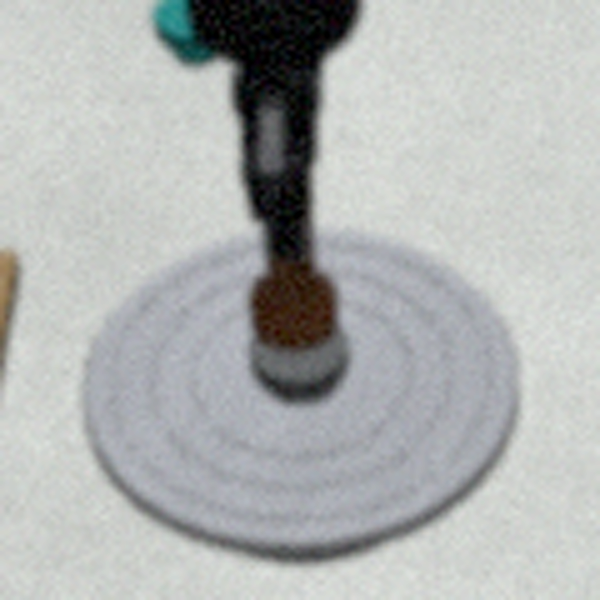

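>>> {"method": "apply_moves", "body": {
  "commands": [
    {"fingers": 1,"tx": 0,"ty": 0,"tz": -0.2,"ax": 0,"ay": 0,"az": 0},
    {"fingers": 1,"tx": 0,"ty": 0,"tz": -0.4,"ax": 0,"ay": 0,"az": 0},
    {"fingers": 1,"tx": 0,"ty": 0,"tz": -0.55,"ax": 0,"ay": 0,"az": 0},
    {"fingers": 1,"tx": 0,"ty": 0,"tz": -0.64,"ax": 0,"ay": 0,"az": 0},
    {"fingers": 1,"tx": 0,"ty": 0,"tz": -0.68,"ax": 0,"ay": 0,"az": 0},
    {"fingers": 1,"tx": 0,"ty": 0,"tz": -0.72,"ax": 0,"ay": 0,"az": 0},
    {"fingers": 1,"tx": 0,"ty": 0,"tz": -0.76,"ax": 0,"ay": 0,"az": 0},
    {"fingers": 1,"tx": 0,"ty": 0,"tz": -0.76,"ax": 0,"ay": 0,"az": 0},
    {"fingers": 1,"tx": 0,"ty": 0,"tz": -0.76,"ax": 0,"ay": 0,"az": 0}
  ]
}}

```text
clock: 18.6
position: [0.5943, 0.0041, 0.3119]
orientation: [-1.209, 1.209, 1.208]
contact_force: [-0.8, -0.3, 4.3]
finger_gap: 0.265
```

>>> {"method": "apply_moves", "body": {
  "commands": [
    {"fingers": 1,"tx": 0,"ty": 0,"tz": -0.03,"ax": 0,"ay": 0,"az": 0},
    {"fingers": 1,"tx": 0,"ty": 0,"tz": -0.06,"ax": 0,"ay": 0,"az": 0},
    {"fingers": 1,"tx": 0,"ty": 0,"tz": -0.09,"ax": 0,"ay": 0,"az": 0},
    {"fingers": 1,"tx": 0,"ty": 0,"tz": -0.12,"ax": 0,"ay": 0,"az": 0},
    {"fingers": 1,"tx": 0,"ty": 0,"tz": -0.15,"ax": 0,"ay": 0,"az": 0},
    {"fingers": 1,"tx": 0,"ty": 0,"tz": -0.18,"ax": 0,"ay": 0,"az": 0},
    {"fingers": 1,"tx": 0,"ty": 0,"tz": -0.18,"ax": 0,"ay": 0,"az": 0}
  ]
}}

```text
clock: 19.3
position: [0.5939, 0.0041, 0.3066]
orientation: [-1.209, 1.21, 1.209]
contact_force: [-0.4, 1.0, -1.2]
finger_gap: 0.264
```

>>> {"method": "apply_moves", "body": {
  "commands": [
    {"fingers": 1,"tx": 0,"ty": 0,"tz": -0.04,"ax": 0,"ay": 0,"az": 0},
    {"fingers": 1,"tx": 0,"ty": 0,"tz": -0.08,"ax": 0,"ay": 0,"az": 0},
    {"fingers": 1,"tx": 0,"ty": 0,"tz": -0.12,"ax": 0,"ay": 0,"az": 0},
    {"fingers": 1,"tx": 0,"ty": 0,"tz": -0.16,"ax": 0,"ay": 0,"az": 0},
    {"fingers": 1,"tx": 0,"ty": 0,"tz": -0.18,"ax": 0,"ay": 0,"az": 0},
    {"fingers": 1,"tx": 0,"ty": 0,"tz": -0.18,"ax": 0,"ay": 0,"az": 0}
  ]
}}

```text
clock: 19.9
position: [0.5941, 0.0041, 0.3028]
orientation: [-1.209, 1.209, 1.209]
contact_force: [-1.1, -0.4, 3.0]
finger_gap: 0.264
```

>>> {"method": "apply_moves", "body": {
  "commands": [
    {"fingers": 1,"tx": 0,"ty": 0,"tz": 0.2,"ax": 0,"ay": 0,"az": 0},
    {"fingers": 1,"tx": 0,"ty": 0,"tz": 0.6,"ax": 0,"ay": 0,"az": 0},
    {"fingers": 1,"tx": 0,"ty": 0,"tz": 1.2,"ax": 0,"ay": 0,"az": 0},
    {"fingers": 1,"tx": 0,"ty": 0,"tz": 1.8,"ax": 0,"ay": 0,"az": 0},
    {"fingers": 1,"tx": 0.4,"ty": -0.4,"tz": 2,"ax": 0,"ay": 0,"az": 0},
    {"fingers": 1,"tx": 1,"ty": -1,"tz": 2,"ax": 0,"ay": 0,"az": 0},
    {"fingers": 1,"tx": 1.6,"ty": -1.6,"tz": 2,"ax": 0,"ay": 0,"az": 0},
    {"fingers": 1,"tx": 2,"ty": -2,"tz": 2,"ax": 0,"ay": 0,"az": 0},
    {"fingers": 1,"tx": 2,"ty": -2,"tz": 2,"ax": 0,"ay": 0,"az": 0},
    {"fingers": 1,"tx": 2,"ty": -2,"tz": 2,"ax": 0,"ay": 0,"az": 0}
  ]
}}

```text
clock: 20.9
position: [0.6438, -0.0457, 0.3522]
orientation: [-1.208, 1.21, 1.21]
contact_force: [-0.1, 0.3, 0.0]
finger_gap: 0.264
```

```bash
python3 - <<'E'
from h import *
import cv2
s=manip.observe(); m=manip.camera_model("wrist"); im=manip.get_image("wrist"); np.savez("m14.npz",**m)
print(s["position"],s["orientation"],s["clock"],s["contact_force"],s["finger_gap"])
cv2.imwrite("pics/wrist14.png",im[:,:,::-1])
b=cv2.resize(manip.get_image("side")[140:260,230:350,::-1],None,fx=5,fy=5,interpolation=cv2.INTER_CUBIC)
cv2.imwrite("pics/side14.png",cv2.convertScaleAbs(b,alpha=1.7))
E
```

```text
[ 0.64381774 -0.04565297  0.3522459 ] [-1.20812152  1.20982555  1.2096461 ] 20.9 [-0.11332653  0.2628254   0.01887898] 0.2641541569633303
```

View pics/wrist14.png

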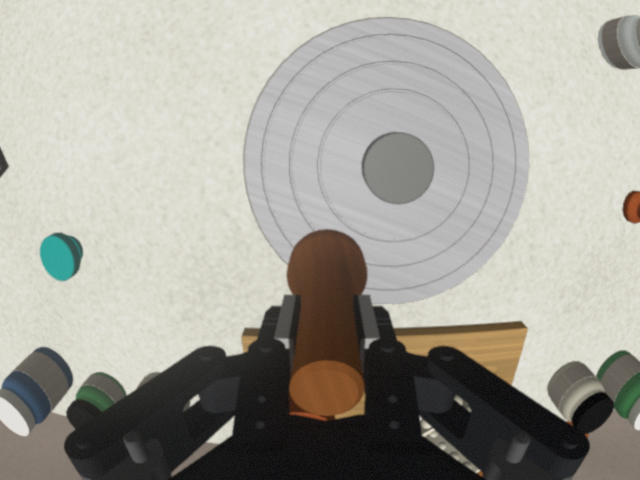

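View pics/side14.png

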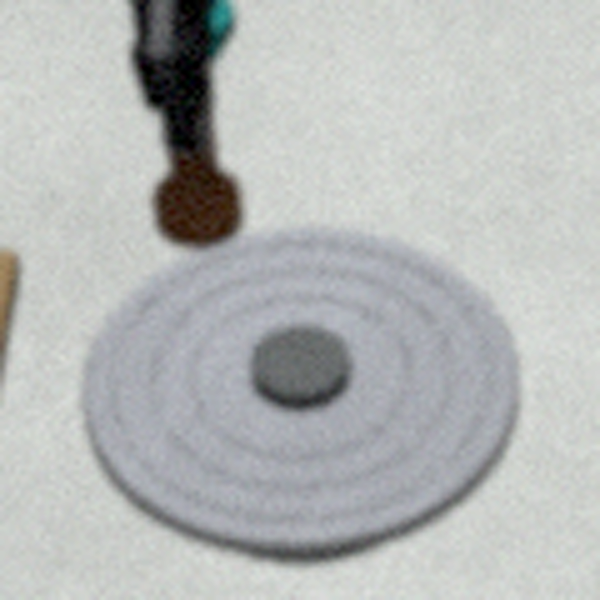

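>>> {"method": "apply_moves", "body": {
  "commands": [
    {"fingers": 1,"tx": -0.3,"ty": -0.4,"tz": 0,"ax": 0,"ay": 0,"az": 0},
    {"fingers": 1,"tx": -0.9,"ty": -1.1,"tz": 0,"ax": 0,"ay": 0,"az": 0},
    {"fingers": 1,"tx": -1.6,"ty": -2,"tz": 0,"ax": 0,"ay": 0,"az": 0},
    {"fingers": 1,"tx": -2.3,"ty": -3,"tz": 0,"ax": 0,"ay": 0,"az": 0},
    {"fingers": 1,"tx": -3.1,"ty": -4,"tz": 0,"ax": 0,"ay": 0,"az": 0},
    {"fingers": 1,"tx": -3.9,"ty": -5,"tz": 0,"ax": 0,"ay": 0,"az": 0},
    {"fingers": 1,"tx": -4.7,"ty": -6,"tz": 0,"ax": 0,"ay": 0,"az": 0},
    {"fingers": 1,"tx": -5.5,"ty": -7,"tz": 0,"ax": 0,"ay": 0,"az": 0},
    {"fingers": 1,"tx": -6.3,"ty": -8,"tz": 0,"ax": 0,"ay": 0,"az": 0},
    {"fingers": 1,"tx": -7,"ty": -8.9,"tz": -0.3,"ax": 0,"ay": 0,"az": 0},
    {"fingers": 1,"tx": -7.5,"ty": -9.6,"tz": -0.8,"ax": 0,"ay": 0,"az": 0},
    {"fingers": 1,"tx": -7.76,"ty": -9.97,"tz": -1.4,"ax": 0,"ay": 0,"az": 0},
    {"fingers": 1,"tx": -7.76,"ty": -9.97,"tz": -2.1,"ax": 0,"ay": 0,"az": 0},
    {"fingers": 1,"tx": -7.76,"ty": -9.97,"tz": -2.8,"ax": 0,"ay": 0,"az": 0},
    {"fingers": 1,"tx": -7.76,"ty": -9.97,"tz": -3.4,"ax": 0,"ay": 0,"az": 0},
    {"fingers": 1,"tx": -7.76,"ty": -9.97,"tz": -3.9,"ax": 0,"ay": 0,"az": 0},
    {"fingers": 1,"tx": -7.76,"ty": -9.97,"tz": -4.2,"ax": 0,"ay": 0,"az": 0},
    {"fingers": 1,"tx": -7.76,"ty": -9.97,"tz": -4.3,"ax": 0,"ay": 0,"az": 0},
    {"fingers": 1,"tx": -7.76,"ty": -9.97,"tz": -4.3,"ax": 0,"ay": 0,"az": 0},
    {"fingers": 1,"tx": -7.76,"ty": -9.97,"tz": -4.3,"ax": 0,"ay": 0,"az": 0}
  ]
}}

```text
clock: 23.0
position: [0.4503, -0.2953, 0.2455]
orientation: [-1.21, 1.209, 1.208]
contact_force: [0.3, 0.2, -0.6]
finger_gap: 0.264
```

>>> {"method": "apply_moves", "body": {
  "commands": [
    {"fingers": 1,"tx": 0,"ty": 0,"tz": 0,"ax": 0,"ay": 0,"az": 0},
    {"fingers": 1,"tx": 0,"ty": 0,"tz": 0,"ax": 0,"ay": 0,"az": 0},
    {"fingers": 1,"tx": 0,"ty": 0,"tz": 0,"ax": 0,"ay": 0,"az": 0}
  ]
}}

```text
clock: 23.3
position: [0.4502, -0.2951, 0.2452]
orientation: [-1.209, 1.209, 1.209]
contact_force: [0.4, -0.3, -1.6]
finger_gap: 0.265
```

Down 14.4 mm to the bench (TCP z 0.2308), slowly.

>>> {"method": "apply_moves", "body": {
  "commands": [
    {"fingers": 1,"tx": 0,"ty": 0,"tz": -0.15,"ax": 0,"ay": 0,"az": 0},
    {"fingers": 1,"tx": 0,"ty": 0,"tz": -0.3,"ax": 0,"ay": 0,"az": 0},
    {"fingers": 1,"tx": 0,"ty": 0,"tz": -0.42,"ax": 0,"ay": 0,"az": 0},
    {"fingers": 1,"tx": 0,"ty": 0,"tz": -0.5,"ax": 0,"ay": 0,"az": 0},
    {"fingers": 1,"tx": 0,"ty": 0,"tz": -0.54,"ax": 0,"ay": 0,"az": 0},
    {"fingers": 1,"tx": 0,"ty": 0,"tz": -0.57,"ax": 0,"ay": 0,"az": 0},
    {"fingers": 1,"tx": 0,"ty": 0,"tz": -0.57,"ax": 0,"ay": 0,"az": 0},
    {"fingers": 1,"tx": 0,"ty": 0,"tz": -0.57,"ax": 0,"ay": 0,"az": 0}
  ]
}}

```text
clock: 24.1
position: [0.4501, -0.2952, 0.2308]
orientation: [-1.209, 1.209, 1.209]
contact_force: [-0.9, 0.1, 0.0]
finger_gap: 0.265
```

>>> {"method": "apply_moves", "body": {
  "commands": [
    {"fingers": 1,"tx": 0,"ty": 0,"tz": -0.02,"ax": 0,"ay": 0,"az": 0},
    {"fingers": 1,"tx": 0,"ty": 0,"tz": -0.02,"ax": 0,"ay": 0,"az": 0},
    {"fingers": 0.4,"tx": 0,"ty": 0,"tz": -0.02,"ax": 0,"ay": 0,"az": 0},
    {"fingers": 0.2,"tx": 0,"ty": 0,"tz": -0.02,"ax": 0,"ay": 0,"az": 0},
    {"fingers": -0.3,"tx": 0,"ty": 0,"tz": -0.02,"ax": 0,"ay": 0,"az": 0},
    {"fingers": -1,"tx": 0,"ty": 0,"tz": -0.02,"ax": 0,"ay": 0,"az": 0},
    {"fingers": -1,"tx": 0,"ty": 0,"tz": -0.02,"ax": 0,"ay": 0,"az": 0},
    {"fingers": -1,"tx": 0,"ty": 0,"tz": -0.02,"ax": 0,"ay": 0,"az": 0},
    {"fingers": -1,"tx": 0,"ty": 0,"tz": -0.02,"ax": 0,"ay": 0,"az": 0}
  ]
}}

```text
clock: 25.0
position: [0.4501, -0.2951, 0.2302]
orientation: [-1.209, 1.209, 1.209]
contact_force: [0.6, 0.2, 0.7]
finger_gap: 1.001
```

```bash
python3 - <<'E'
from h import *
import cv2
s=manip.observe(); im=manip.get_image("wrist")
print(s["position"],s["clock"],s["contact_force"],s["finger_gap"])
cv2.imwrite("pics/wrist15.png",im[:,:,::-1])
E
```

```text
[ 0.45010989 -0.29513789  0.2301838 ] 25.0 [0.6317947  0.20955381 0.74649191] 1.0009283847421275
```

View pics/wrist15.png

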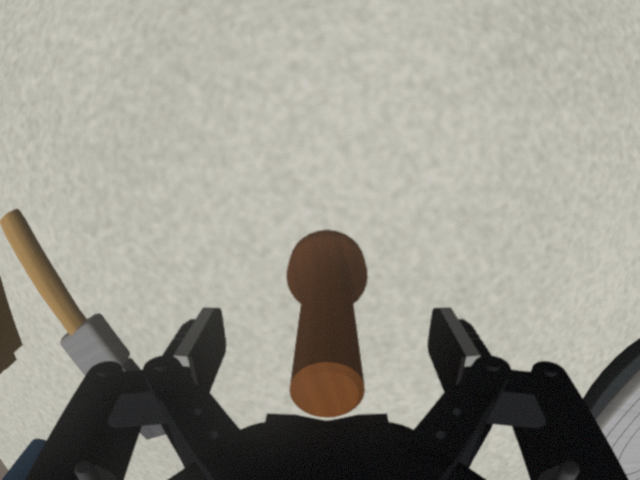

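The pusher stands free between the open pads at (327,390). I'll withdraw straight up.

>>> {"method": "apply_moves", "body": {
  "commands": [
    {"fingers": -1,"tx": 0,"ty": 0,"tz": 0.3,"ax": 0,"ay": 0,"az": 0},
    {"fingers": -1,"tx": 0,"ty": 0,"tz": 0.8,"ax": 0,"ay": 0,"az": 0},
    {"fingers": -1,"tx": 0,"ty": 0,"tz": 1.5,"ax": 0,"ay": 0,"az": 0},
    {"fingers": -1,"tx": 0,"ty": 0,"tz": 2.3,"ax": 0,"ay": 0,"az": 0},
    {"fingers": -1,"tx": 0,"ty": 0,"tz": 3.1,"ax": 0,"ay": 0,"az": 0},
    {"fingers": -1,"tx": 0,"ty": 0,"tz": 3.8,"ax": 0,"ay": 0,"az": 0},
    {"fingers": -1,"tx": 0,"ty": 0,"tz": 4.3,"ax": 0,"ay": 0,"az": 0},
    {"fingers": -1,"tx": 0.6,"ty": 0.6,"tz": 4.6,"ax": 0,"ay": 0,"az": 0},
    {"fingers": -1,"tx": 1.4,"ty": 1.4,"tz": 4.6,"ax": 0,"ay": 0,"az": 0},
    {"fingers": -1,"tx": 2,"ty": 2,"tz": 4.6,"ax": 0,"ay": 0,"az": 0},
    {"fingers": -1,"tx": 2,"ty": 2,"tz": 4.6,"ax": 0,"ay": 0,"az": 0},
    {"fingers": -1,"tx": 2,"ty": 2,"tz": 4.6,"ax": 0,"ay": 0,"az": 0},
    {"fingers": -1,"tx": 2,"ty": 2,"tz": 4.6,"ax": 0,"ay": 0,"az": 0}
  ]
}}

```text
clock: 26.35
position: [0.4993, -0.246, 0.3454]
orientation: [-1.208, 1.21, 1.208]
contact_force: [0.1, 0.3, 0.0]
finger_gap: 0.999
```

```bash
python3 - <<'E'
from h import *
import cv2
s=manip.observe()
print(s["position"],s["clock"],s["contact_force"])
m=manip.camera_model("wrist")
ims={n:manip.get_image(n)[:,:,::-1] for n in("wrist","top","side")}
np.savez("m16.npz",**m)
cv2.imwrite("pics/wrist16.png",ims["wrist"]); cv2.imwrite("pics/top16.png",cv2.convertScaleAbs(ims["top"],alpha=1.5)); cv2.imwrite("pics/side16.png",cv2.convertScaleAbs(ims["side"],alpha=1.5))
E
```

```text
[ 0.49933283 -0.24595109  0.34540016] 26.35 [0.1233058  0.29928711 0.00310449]
```

View pics/wrist16.png

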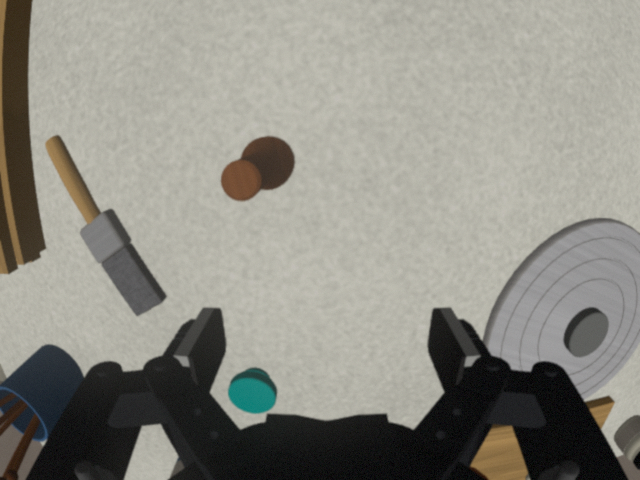

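View pics/side16.png

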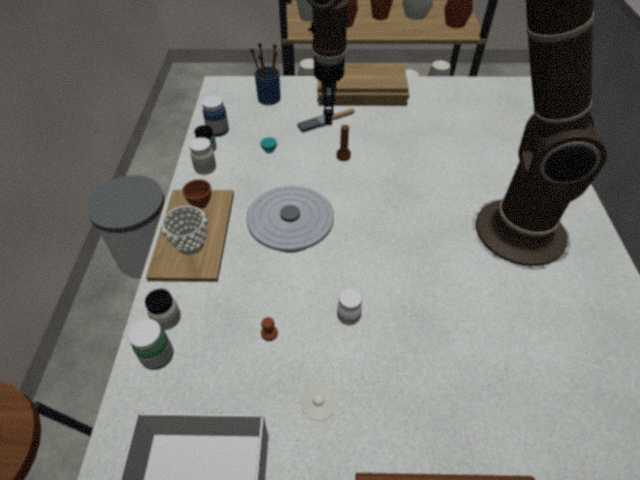

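View pics/top16.png

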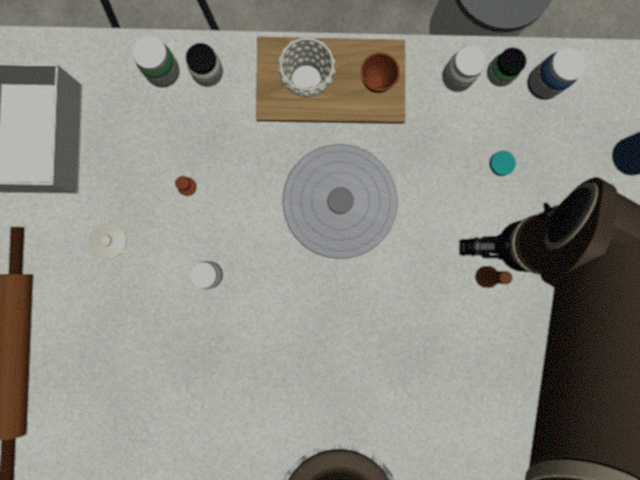

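```bash
python3 - <<'E'
import cv2
im=cv2.imread("pics/wrist14.png"); cv2.imwrite("pics/wrist14c.png",cv2.resize(im[110:230,330:470],None,fx=5,fy=5,interpolation=cv2.INTER_CUBIC))
E
```

```text
(no output)
```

View pics/wrist14c.png

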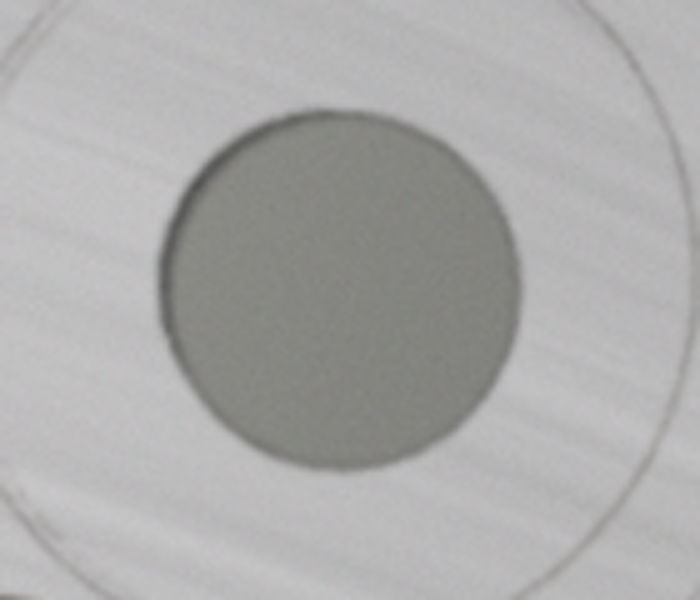

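Bystanders, turquoise cap and pusher appear where they were at the start: pusher in top view at (487,277), jar (206,275), stamp (186,186), lid (107,241). One fit of the cap's height, then I hand in.

```bash
python3 - <<'E'
from h import *
m=dict(np.load("m14.npz")); e=np.array([158,521,108,471])/5+[330,330,110,110]
g=least_squares(lambda p:sil(p[:2],p[2],m)-e,[.594,.004,.045]); print(g.x,g.fun)
f=least_squares(lambda p:sil(p,.04,m)-e,[.594,.004]); print(f.x,f.fun)
s=manip.observe(); print(s["qvel"].round(4),s["clock"])
E
```

```text
[0.59394494 0.00422173 0.04045627] [-0.08798244  0.08873895  0.09022181 -0.08741045]
[0.59399687 0.00430982] [-0.02539215  0.02255822  0.15299564 -0.15280404]
[-0.0001  0.0032 -0.003  -0.0007 -0.0016 -0.0001 -0.0014] 26.5
```

```bash
python3 - <<'E'
from cell import manip
print(manip.hand_in(), manip.observe()["clock"])
E
```

```text
the job is handed in; nothing more can be done
the job is handed in; nothing more can be done
```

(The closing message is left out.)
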